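Make up a speaker's kit and a writing kit

ROBOT

A 7-joint arm with a two-finger parallel gripper is mounted at the origin on the work surface; the furniture and walls round the work are solid. World frame = base frame: x ahead of the robot, y to its left, z up, the work surface at z = 0. Lengths are in m, angles in rad, forces in N, time in s.
With the tool pointing down it reaches from about 0.35 to 0.775 m from the base axis. Payload 3.1 kg.
Tool frame: the origin (TCP) lies at the centre of the arm's flange, where the gripper is bolted on; the fingertips stand 173 mm ahead of it and the grasp point (between the pads) lies 155 mm ahead of it (ctrl.hold_point_z is the distance from the TCP to the grasp point, in m); y points along the fingers, z is the direction in which the jaws open and shut, and the axes are right-handed (so a half turn about y gives the same grasp; the last joint's range is limited). The gripper opens to 85 mm and grips with 20 to 120 N. Pads are 22 mm wide; open, the fingers measure 114 mm over their backs; the gripper's body (76 mm by 85 mm) begins 54 mm behind the grasp point. The pads swing forward as they close: fully open they stand 13 mm farther back than shut.
Start: joints at [1.272, 0.311, 0.014, 1.512, -0.004, 1.319, -0.027], TCP at [0.14, -0.532, 0.405] pointing down, gripper open.
Joint ranges: [-2.7, 2.7], [-0.3, 1.91], [-1.27, 1.3], [0.12, 2.57], [-1.44, 4.58], [0.2, 2.03], [-3.05, 3.05]. Speed limits (rad/s): [2.79, 2.79, 3.14, 3.14, 3.14, 3.14, 3.14].

INTERFACE

Orientations are given as [roll, pitch, yaw] about the fixed x, y, z axes, in that order (R = Rz(yaw) Ry(pitch) Rx(roll)).
In Python, from workcell import ctrl gives the robot as it stands.
- The arm moves only by the tool jog_arm, never from a script. Its arguments are lists of equal length, an entry for each row: "claw": the closure, from 0 (fully open) to 1 (shut); "translation": the shift along the tool's x, y, z in units of 25 mm (1.0 is 25 mm), a list of three; "twist": the turn, a rotation vector about the tool's x, y, z in units of 5 degrees (1.0 is 5 degrees), a list of three. In form: {"claw": [claw, ...], "translation": [[tx, ty, tz], ...], "twist": [[wx, wy, wz], ...]}. A call has 1 to 5 rows; each row shifts and turns the pose as measured when the row begins, along the tool's axes as they then stand; what a row does not reach is not made up. A row lasts 1/10 s, in which the tool goes at most 50 mm and 8.59 degrees, less where a joint would pass 70% of its speed; a pose out of reach is approached as far as the arm can. A call is refused whole if a number of a shift passes 1 or a number of a turn 1, either way. A call with a gripper value outside its range is refused whole. The fingers move at their own pace and stop on an object; "grip_force" is the grip in N (left out, the last holds). Time passes only in rows, so rows that do not move let the fingers close. It gives the time, the measured TCP pose, the force and the opening at its end, in the units of the state.
- ctrl.get_obs(): the state, without advancing time (a new reading comes with each control period).
- ctrl.get_image(name): name is "scene" or "top" or "wrist"; returns (picture, depth): 400x640x3 uint8, red, green, blue; 400x640 float32, m along the optical axis (not along the pixel's ray), 0 where there is no reading.
- ctrl.camera_params(name): a dict with "fx", "fy", "cx", "cy" (pixels), "cam_to_world" (4x4, takes a point from camera to world coordinates); the wrist camera has in their place "mount" (4x4, takes a point from camera to tool coordinates, whose origin is the TCP and whose axes are the tool frame's). Camera axes: x right, y down, z forward; pixel columns grow to the right and rows downward; lengths in m; the calibration is good to about 2 mm. The wrist camera is an equidistant fisheye: a pixel r from the principal point sees the ray r / f radians off the axis. A picture is of the moment at which its call begins: read the wrist's pose just before it. camera_params takes no time and is no camera call.
- ctrl.hand_in(): hands the job in, once; it reports no verdict.
The state is a dict: "clock": time; "q": joint angles; "dq": joint speeds; "joint_torque": joint torques, N m; "eef_pos": TCP position; "ee_rot": TCP orientation; "ft_force": force on the tool from outside, world axes, zero at the start; "wrist_torque": the same for the moment, N m; "opening": finger opening in m.
Only numpy, scipy, OpenCV 4.12 (cv2) and the standard library are available. Lean on these libraries where they do the work, as an engineer would, in place of code of your own. Each camera call takes 0.05 s, during which the arm holds its last target.

TASK

Make up two kits from the loose stationery on the desk: the speaker's kit is the thick marker and the memory stick, in the long narrow wooden insert tray (marker in its long recess, memory stick in its short one); the writing kit is the ballpoint pen, the eraser and the pencil sharpener, in the broad wooden insert tray (pen in its long recess, eraser in the larger of the two short recesses, sharpener in the smaller). Each thing must lie flat, down in its own recess. Leave the staplers and the wooden pencil where they are.

Things in the scene. Friction and masses are not known exactly. Their poses are not given: they have to be found in the camera images.
- narrow_tray: Long narrow wooden plate 67 x 270 mm (its x, y), 10 mm thick, fixed. Origin: centre of its underside; z up. Two rectangular recesses lined with grey felt, 6 mm deep (floor 4 mm, rim 10 mm above the desk): the long one 37 x 155 mm (x, y), centred at x 0, y +44 mm, for the marker; the short one 38 x 68 mm at x 0, y -85 mm, for the memory stick.
- broad_tray: Broad wooden plate 145 x 195 mm (its x, y), 10 mm thick, fixed. Origin: centre of its underside; z up. Three recesses lined with grey felt, 6 mm deep (floor 4 mm, rim 10 mm above the desk): long, 32 x 165 mm (x, y), centred at x +43, y 0 mm, for the pen; larger short, 41 x 72 mm at x -35, y +46, for the eraser; smallest, 36 x 46 mm at x -35, y -50, for the sharpener.
- marker_center (a point): Centre of the thick capped marker pen, white barrel and green cap, lying on the desk; 17 x 135 mm and 16 mm high, its length along its y axis; point half-way up. Weighs about 20 g.
- ballpoint_center (a point): Centre of the slim blue ballpoint pen lying on the desk; 12 x 145 mm and 9 mm high, its length along its y axis; point half-way up. Weighs about 14 g.
- rubber_center (a point): Centre of the eraser, a flat block in a paper sleeve lying on the desk; 21 x 52 mm and 12 mm high, its length along its y axis; point half-way up.
- sharp_center (a point): Centre of the small metal wedge pencil sharpener lying on the desk; 16 x 26 mm, solid body 12 mm high (15 mm with its screw), its length along its y axis; point 6 mm above its underside.
- memory_center (a point): Centre of the black memory stick lying on the desk; 18 x 48 mm and 8 mm high, its length along its y axis with the narrower metal plug (12 mm wide, 12 mm long) at the -y end, so the body starts 12 mm on the plug's side of the centre; point half-way up.
- small_stapler_center (a point): Bystander: centre of the small grey stapler, 130 x 34 x 48 mm, just behind the trays (the nearer of two; the other stands fixed at the desk's far end); point half-way up. Not to be moved.
- pencil_center (a point): Bystander: centre of the thin green wooden pencil, 7 x 170 mm, 7 mm high, length along its y axis, lying near the right edge of the desk; point half-way up. Not to be moved.
Things that resemble listed ones, but are neither listed nor needed, are in the scene too. Leave any pink, purple or red look-alike of the part that bears memory_center alone.

How it is judged:
At the end, for the whole second after the job is handed in: All five things released and at rest in their own recesses: each centre within 13 mm of its recess's centre along both tray axes, down on the recess floor (within 3 mm) and flat within 0.1 rad. Stapler and pencil within 25 mm of where they started (x of marker_center in the frame of narrow_tray between -0.013 and 0.013 m and y of marker_center in the frame of narrow_tray between 0.031 and 0.057 m and z of marker_center in the frame of narrow_tray below 0.015 m and angle between marker_center's own y axis and vertical between 1.47 and 1.67 rad and linear speed of each of marker, memory, ballpoint, rubber, sharp below 0.02 m/s and x of memory_center in the frame of narrow_tray between -0.013 and 0.013 m and y of memory_center in the frame of narrow_tray between -0.098 and -0.072 m and z of memory_center in the frame of narrow_tray below 0.011 m and angle between memory_center's own y axis and vertical between 1.47 and 1.67 rad and x of ballpoint_center in the frame of broad_tray between 0.03 and 0.056 m and y of ballpoint_center in the frame of broad_tray between -0.013 and 0.013 m and z of ballpoint_center in the frame of broad_tray below 0.0115 m and angle between ballpoint_center's own y axis and vertical between 1.47 and 1.67 rad and x of rubber_center in the frame of broad_tray between -0.048 and -0.022 m and y of rubber_center in the frame of broad_tray between 0.033 and 0.059 m and z of each of rubber_center, sharp_center in the frame of broad_tray below 0.013 m and angle between rubber_center's own y axis and vertical between 1.47 and 1.67 rad and x of sharp_center in the frame of broad_tray between -0.048 and -0.022 m and y of sharp_center in the frame of broad_tray between -0.063 and -0.037 m and angle between sharp_center's own y axis and vertical between 1.47 and 1.67 rad and distance of each of small_stapler_center, pencil_center from where it was at the start of the episode below 0.025 m); the robot touches nothing.
It fails at once if the stapler or the wooden pencil is shifted by more than 25 mm (distance of any of small_stapler_center, pencil_center from where it was at the start of the episode above 0.025 m).
It also fails if it takes over 112 s, if anything falls off the work surface, if the arm or the gripper's body presses on something with over 40 N, if the wrist force passes 120 N, or if a joint passes its speed limit or range.

## Working session

There is one attempt and no reset: what is moved stays moved. The work goes in short steps, Python scripts to look and compute and a tool call to move; the robot and the scene stay as the last step left them, time stands still between calls to the robot, and variables do not carry over. Pictures are saved under pics/ and viewed, and the job is handed in when it is done.

Besides the shell and the picture viewer there is one more tool, called after "Emit:" by a JSON object that holds its "api" and its "payload", one argument or row to a line. jog_arm: Moves the arm, as the interface text tells. Its arguments: {"type":"object","properties":{"claw":{"type":"array"},"translation":{"type":"array"},"twist":{"type":"array"},"grip_force":{"type":"number"}},"required":["claw","translation","twist"]}

```bash
mkdir -p pics; ls; python3 - <<'E'
from workcell import ctrl
import cv2, numpy as np
o=ctrl.get_obs(); print({k:np.round(v,3) for k,v in o.items()})
for n in ["scene","top"]:
    p,d=ctrl.get_image(n); cv2.imwrite(f"pics/{n}0.png",p[:,:,::-1]); np.save(f"{n}0.npy",d); np.save(f"{n}0_rgb.npy",p)
    print(n,{k:np.round(v,4) for k,v in ctrl.camera_params(n).items()})
print({k:np.round(v,4) for k,v in ctrl.camera_params("wrist").items()}, ctrl.hold_point_z)
E
```

```text
pics
{'clock': np.float64(0.0), 'q': array([ 1.272,  0.312,  0.014,  1.513, -0.004,  1.319, -0.027]), 'dq': array([ 0.001,  0.   , -0.002, -0.001,  0.   , -0.003, -0.001]), 'joint_torque': array([ 0.0000e+00, -3.7991e+01,  1.4600e-01, -2.3059e+01,  1.2000e-02,
        1.4000e-02, -0.0000e+00]), 'eef_pos': array([ 0.14 , -0.532,  0.404]), 'ee_rot': array([-1.573, -0.   , -2.885]), 'ft_force': array([0.455, 0.816, 0.231]), 'wrist_torque': array([-0.001,  0.032, -0.024]), 'opening': np.float64(0.085)}
scene {'fx': np.float64(460.817), 'fy': np.float64(460.817), 'cx': np.float64(322.3084), 'cy': np.float64(197.6543), 'cam_to_world': array([[-0.7571, -0.3801,  0.5313, -0.014 ],
       [-0.6532,  0.4262, -0.6259,  0.6044],
       [ 0.0115, -0.8209, -0.571 ,  0.6691],
       [ 0.    ,  0.    ,  0.    ,  1.    ]])}
top {'fx': np.float64(440.1701), 'fy': np.float64(440.1701), 'cx': np.float64(315.8346), 'cy': np.float64(199.8706), 'cam_to_world': array([[-0.0045, -0.9984,  0.0566,  0.4986],
       [-0.9997,  0.0059,  0.0249, -0.1153],
       [-0.0252, -0.0564, -0.9981,  1.1823],
       [ 0.    ,  0.    ,  0.    ,  1.    ]])}
{'fx': np.float64(309.7069), 'fy': np.float64(309.7069), 'cx': np.float64(323.278), 'cy': np.float64(201.6748), 'mount': array([[ 3.000e-04,  9.550e-01,  2.968e-01, -7.650e-02],
       [ 4.000e-04, -2.968e-01,  9.550e-01,  3.160e-02],
       [ 1.000e+00, -2.000e-04, -5.000e-04,  0.000e+00],
       [ 0.000e+00,  0.000e+00,  0.000e+00,  1.000e+00]])} 0.1547
```

View pics/top0.png

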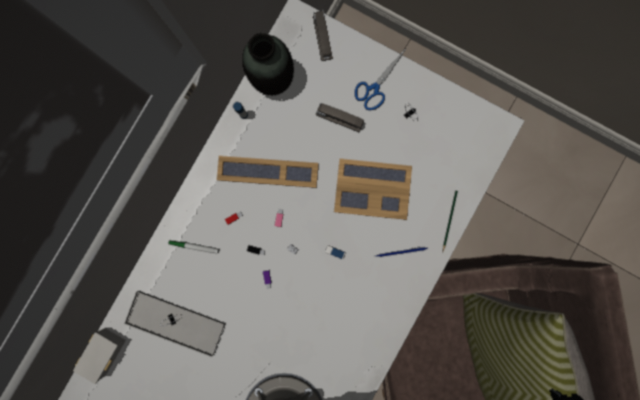

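View pics/scene0.png

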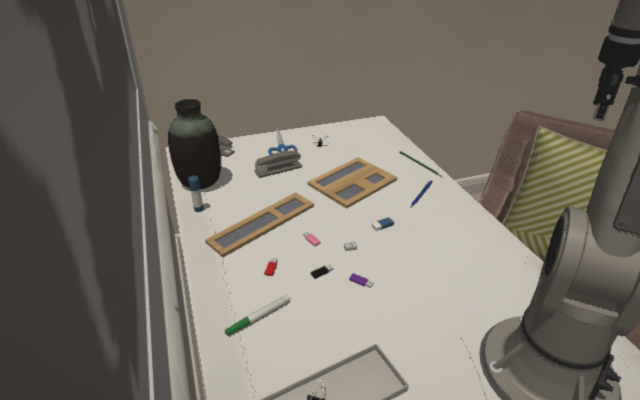

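The top view shows the marker at about (194,246), with its green cap on the left. The other parts are at:
- black stick (256,250)
- sharpener (293,249)
- eraser (336,252)
- pen (402,252)

The narrow tray is at (267,172) and the broad tray at (373,189). The bystanders are the pencil (450,220) and the small stapler (340,117).

The stick has four candidates: red (233,217), pink (279,217), purple (267,278) and black (256,250). Only the black one fits the description. I'll confirm it in a crop and measure.

```bash
cat > h.py <<'E'
import numpy as np, cv2
from workcell import ctrl
P={n:ctrl.camera_params(n) for n in ("top","scene","wrist")}
def cast(n,uv,z,pose=None):
    p=P[n]; uv=np.atleast_2d(uv).astype(float)
    a=(uv-[p["cx"],p["cy"]])/[p["fx"],p["fy"]]
    if n=="wrist":
        r=np.linalg.norm(a,axis=1,keepdims=True)+1e-12
        ray=np.hstack([a/r*np.sin(r),np.cos(r)]); M=pose@p["mount"]
    else:
        ray=np.hstack([a,np.ones((len(a),1))]); M=p["cam_to_world"]
    d=ray@M[:3,:3].T; o=M[:3,3]
    return o+d*((z-o[2])/d[:,2:3])
def rpy(r):
    from scipy.spatial.transform import Rotation as R
    return R.from_euler("xyz",r).as_matrix()
def pose(o):
    T=np.eye(4);T[:3,:3]=rpy(o["ee_rot"]);T[:3,3]=o["eef_pos"];return T
def rect(pts):
    """pts Nx2 world xy -> centre, (w,l), yaw of length axis direction"""
    (c,(w,h),a)=cv2.minAreaRect((pts*1000).astype(np.float32)); a=np.deg2rad(a)
    L=a if w>=h else a+np.pi/2
    return np.array(c), (min(w,h),max(w,h)), np.rad2deg((L+np.pi/2)%np.pi-np.pi/2)
E
python3 - <<'E'
from h import *
p=np.load("top0_rgb.npy"); c=p[140:300,150:470]
cv2.imwrite("pics/crop_top0.png",cv2.convertScaleAbs(cv2.resize(c[:,:,::-1],None,fx=2.5,fy=2.5,interpolation=cv2.INTER_CUBIC),alpha=1.2))
for nm,uv in dict(marker=(194,246),stick=(256,250),sharp=(293,249),er=(336,252),pen=(402,252),nar=(267,172),broad=(373,189)).items(): print(nm,cast("top",uv,0.006).round(3))
E
```

```text
marker [[0.443 0.241 0.006]]
stick [[0.432 0.074 0.006]]
sharp [[ 0.435 -0.025  0.006]]
er [[ 0.426 -0.139  0.006]]
pen [[ 0.426 -0.313  0.006]]
nar [[0.641 0.045 0.006]]
broad [[ 0.593 -0.239  0.006]]
```

View pics/crop_top0.png

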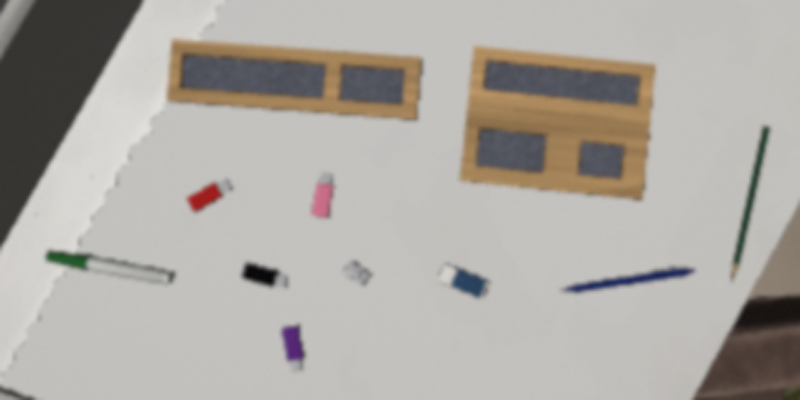

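The crop shows the black stick at crop (262,274), with its metal plug on the right. The red, pink and purple sticks are clearly different, so black is the one. The marker (green cap, white barrel), the blue-sleeved eraser, the grey sharpener and the blue pen are all distinct. Next I'll segment and measure.

```bash
cat > seg.py <<'E'
from h import *
import sys
def run(p):
    hsv=cv2.cvtColor(p,cv2.COLOR_RGB2HSV); g=cv2.cvtColor(p,cv2.COLOR_RGB2GRAY)
    bg=cv2.medianBlur(g,61).astype(int)
    diff=cv2.absdiff(p,cv2.merge([cv2.medianBlur(p[:,:,i],51) for i in range(3)])).max(2)
    vis=p.copy()
    wins=dict(marker=(160,232,226,260,.008),stick=(243,240,270,260,.004),sharp=(284,240,302,257,.006),er=(322,243,350,262,.006),pen=(370,242,432,262,.0045))
    out={}
    for n,(x0,y0,x1,y1,z) in wins.items():
        m=(diff[y0:y1,x0:x1]>22).astype(np.uint8)
        if n=="marker": m=cv2.morphologyEx(m,cv2.MORPH_CLOSE,np.ones((5,5)))
        k,l,s,_=cv2.connectedComponentsWithStats(m,connectivity=8); i=1+np.argmax(s[1:,4])
        v,u=np.nonzero(l==i); uv=np.c_[u+x0,v+y0]
        vis[v+y0,u+x0]=[255,0,255]
        r=rect(cast("top",uv,z)[:,:2]); out[n]=r
        print(n,r[0].round(1),np.round(r[1],1),round(r[2],1),len(u))
    h=hsv; wood=((h[...,0]>8)&(h[...,0]<22)&(h[...,1]>90)).astype(np.uint8)
    for n,(x0,y0,x1,y1) in dict(narrow=(205,145,325,195),broad=(328,150,420,230)).items():
        m=cv2.morphologyEx(wood[y0:y1,x0:x1],cv2.MORPH_CLOSE,np.ones((3,3)))
        cs,hi=cv2.findContours(m,cv2.RETR_CCOMP,cv2.CHAIN_APPROX_NONE)
        for c,q in zip(cs,hi[0]):
            if cv2.contourArea(c)<60: continue
            uv=c[:,0]+[x0,y0]; vis[uv[:,1],uv[:,0]]=[255,0,0]
            r=rect(cast("top",uv,.010)[:,:2]); print(n,"hole" if q[3]>=0 else "outer",r[0].round(1),np.round(r[1],1),round(r[2],1))
    return vis
E
python3 - <<'E'
from seg import *
vis=run(np.load("top0_rgb.npy"))
cv2.imwrite("pics/seg0.png",cv2.resize(vis[140:300,150:470][:,:,::-1],None,fx=2.5,fy=2.5,interpolation=cv2.INTER_NEAREST))
E
```

```text
marker [443.7 241. ] [ 20.4 142.5] 81.5 337
stick [432.   75.8] [21.9 52.8] 74.0 141
sharp [435.2 -25.2] [16.9 26.4] 45.1 59
er [ 424.5 -141.9] [25.6 43.2] 68.1 143
pen [ 427.1 -311. ] [ 14.6 139.5] -81.4 261
narrow outer [642.9  44.5] [ 63.3 266.3] 85.3
narrow hole [635.6 -39.7] [44.4 73.9] 85.7
narrow hole [646.3  88.1] [ 43.7 159.5] 85.5
broad outer [ 594.2 -237.6] [140.9 190.8] 83.6
broad hole [ 553.8 -283.1] [41.6 51.7] 84.0
broad hole [ 564.6 -187.6] [47.4 77.8] 83.3
broad hole [ 636.5 -242.1] [ 38.1 169.7] 83.6
```

View pics/seg0.png

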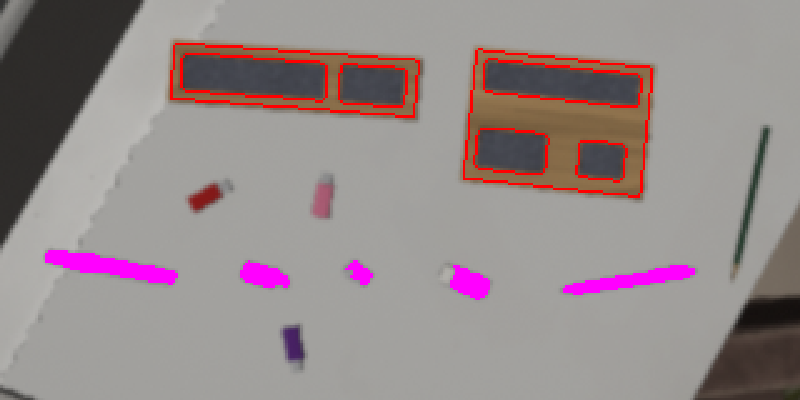

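Sizes match the specifications: trays 63x266 and 141x191, pen 140 long, stick 22x53. The eraser's white end was missed, so I'll shift its centre by half the missing length. Next, a motion planner, then the pen first since it is nearest the start pose.

```bash
cat > plan.py <<'E'
import sys
from h import *
from scipy.spatial.transform import Rotation as R
def wrap(a): return (a+np.pi)%(2*np.pi)-np.pi
def plan(goal,yawdeg,T=None,step=1.0,show=True):
    """rows (tool units) from pose T to TCP goal, tool straight down with yaw."""
    if T is None: T=pose(ctrl.get_obs())
    Rg=R.from_euler("xyz",[-90,0,yawdeg],degrees=True)
    Rc=R.from_matrix(T[:3,:3]); p=T[:3,3].copy(); goal=np.array(goal); rows=[]
    w=(Rc.inv()*Rg).as_rotvec()
    n=max(1,int(np.ceil(max(np.abs(np.rad2deg(w)).max()/5,0)-1e-3)))
    for _ in range(60):
        e=Rc.inv().apply(goal-p)/.025; w=np.rad2deg((Rc.inv()*Rg).as_rotvec())/5
        if np.abs(e).max()<.02 and np.abs(w).max()<.02: break
        k=max(1,np.ceil(np.abs(e).max()/step-.05),np.ceil(np.abs(w).max()-.05))
        t=np.clip(np.round(e/k,2),-1,1); t2=np.clip(np.round(w/k,2),-1,1)
        rows.append((t.tolist(),t2.tolist()))
        p=p+Rc.apply(t*.025); Rc=Rc*R.from_rotvec(np.deg2rad(t2*5))
    N=np.eye(4);N[:3,:3]=Rc.as_matrix();N[:3,3]=p
    if show:
        for i in range(0,len(rows),5):
            b=rows[i:i+5]; print("T",[[x+0 for x in r[0]] for r in b],"\n W",[[x+0 for x in r[1]] for r in b])
    return N
def now():
    o=ctrl.get_obs(); print("t",round(float(o["clock"]),2),"pos",o["eef_pos"].round(4),"rpy",np.rad2deg(o["ee_rot"]).round(1),"F",o["ft_force"].round(1),"open",round(float(o["opening"]),4),"q",np.round(o["q"],2))
def go(*wps):
    now(); T=None
    for w in wps: print("->",w); T=plan(w[:3],w[3],T)
E
python3 -c "
from plan import *
go((.427,-.311,.30,-81.4))"
```

```text
t 0.1 pos [ 0.1396 -0.5317  0.4037] rpy [ -90.1   -0.  -165.3] F [ 0.7 -0.2 -0.1] open 0.0854 q [ 1.27  0.31  0.01  1.51 -0.    1.32 -0.03]
-> (0.427, -0.311, 0.3, -81.4)
T [[-0.79, 0.24, -0.33], [-0.81, 0.24, -0.26], [-0.83, 0.25, -0.19], [-0.84, 0.24, -0.12], [-0.85, 0.25, -0.04]] 
 W [[0.0, -0.99, 0.0], [0.0, -0.99, 0.0], [0.0, -0.99, 0.0], [0.0, -0.99, 0.0], [0.0, -0.99, 0.0]]
T [[-0.85, 0.24, 0.03], [-0.85, 0.25, 0.1], [-0.83, 0.24, 0.18], [-0.82, 0.25, 0.25], [-0.79, 0.24, 0.31]] 
 W [[0.0, -0.99, 0.0], [0.0, -0.99, 0.0], [0.0, -0.98, 0.0], [0.0, -0.99, 0.0], [0.0, -0.98, 0.0]]
T [[-0.76, 0.25, 0.38], [-0.73, 0.24, 0.45], [-0.69, 0.25, 0.51], [-0.64, 0.24, 0.56], [-0.59, 0.25, 0.62]] 
 W [[0.0, -0.99, 0.0], [0.0, -0.98, 0.0], [0.0, -0.99, 0.0], [0.0, -0.98, -0.01], [0.0, -0.99, 0.0]]
T [[-0.53, 0.24, 0.66], [-0.48, 0.25, 0.71]] 
 W [[0.0, -0.98, -0.01], [0.01, -0.99, 0.0]]
```

Emit:
{"api": "jog_arm", "payload": {
  "claw": [0,0,0,0,0],
  "translation": [
    [-0.8,0.24,-0.33],
    [-0.8,0.24,-0.26],
    [-0.83,0.25,-0.19],
    [-0.84,0.24,-0.12],
    [-0.85,0.25,-0.04]
  ],
  "twist": [
    [0,-1,0],
    [0,-1,0],
    [0,-1,0],
    [0,-1,0],
    [0,-1,0]
  ],
  "grip_force": 30
}}

```text
clock: 0.6
eef_pos: [0.2218, -0.4663, 0.3699]
ee_rot: [-1.577, -0.002, -2.441]
ft_force: [0.5, -0.4, 0.1]
opening: 0.0851
```

Emit:
{"api": "jog_arm", "payload": {
  "claw": [0,0,0,0,0],
  "translation": [
    [-0.85,0.24,0.03],
    [-0.85,0.25,0.1],
    [-0.83,0.24,0.18],
    [-0.82,0.25,0.25],
    [-0.8,0.24,0.31]
  ],
  "twist": [
    [0,-1,0],
    [0,-1,0],
    [0,-1,0],
    [0,-1,0],
    [0,-1,0]
  ]
}}

```text
clock: 1.1
eef_pos: [0.3071, -0.3953, 0.3354]
ee_rot: [-1.582, 0.004, -1.987]
ft_force: [0.4, -0.2, -0.1]
opening: 0.0853
```

Emit:
{"api": "jog_arm", "payload": {
  "claw": [0,0,0,0,0],
  "translation": [
    [-0.76,0.25,0.38],
    [-0.73,0.24,0.45],
    [-0.7,0.25,0.51],
    [-0.64,0.24,0.56],
    [-0.6,0.25,0.62]
  ],
  "twist": [
    [0,-1,0],
    [0,-1,0],
    [0,-1,0],
    [0,-1,0],
    [0,-1,0]
  ]
}}

```text
clock: 1.6
eef_pos: [0.3904, -0.3219, 0.301]
ee_rot: [-1.583, 0.012, -1.533]
ft_force: [0.0, -0.0, -0.3]
opening: 0.0853
```

```bash
python3 - <<'E'
from plan import *
go((.427,-.311,.30,-81.4))
o=ctrl.get_obs(); T=pose(o); p,d=ctrl.get_image("wrist"); np.savez("w1.npz",p=p,T=T)
cv2.imwrite("pics/w1.png",p[:,:,::-1])
E
```

```text
t 1.6 pos [ 0.3904 -0.3219  0.301 ] rpy [-90.7   0.7 -87.8] F [ 0.  -0.  -0.3] open 0.0853 q [ 0.95  0.34 -0.37  1.76  0.13  1.08  0.57]
-> (0.427, -0.311, 0.3, -81.4)
T [[-0.19, 0.01, 0.74], [-0.15, 0.02, 0.75]] 
 W [[0.06, -0.64, -0.07], [0.07, -0.64, -0.08]]
```

View pics/w1.png

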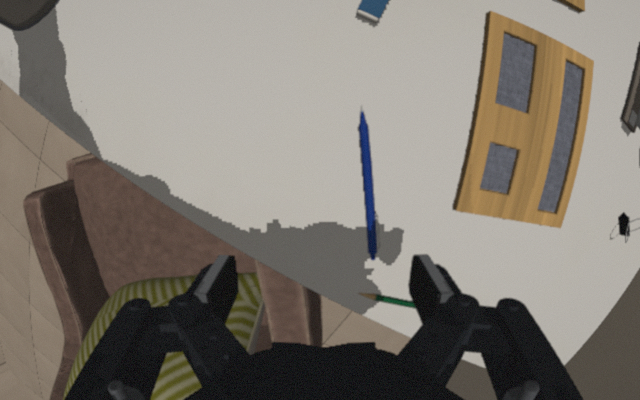

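The wrist view shows the blue pen from (362,110) to (373,257), the pencil tip at (362,295) to the right rear, and the broad tray on the right. I'll measure the pen from here as a cross-check.

```bash
cat > wm.py <<'E'
from h import *
def wmask(p,T,m,z,win,label=""):
    x0,y0,x1,y1=win; mm=np.zeros(m.shape,np.uint8); mm[y0:y1,x0:x1]=m[y0:y1,x0:x1]
    k,l,s,_=cv2.connectedComponentsWithStats(mm,connectivity=8); i=1+np.argmax(s[1:,4])
    v,u=np.nonzero(l==i); r=rect(cast("wrist",np.c_[u,v],z,T)[:,:2]); print(label,r[0].round(1),np.round(r[1],1),round(r[2],1),len(u),"px",u.mean().round(),v.mean().round()); return r
E
python3 - <<'E'
from wm import *
f=np.load("w1.npz"); p,T=f["p"],f["T"]; h=cv2.cvtColor(p,cv2.COLOR_RGB2HSV)
m=((h[...,0]>105)&(h[...,0]<130)&(h[...,1]>130)).astype(np.uint8)
wmask(p,T,m,.0045,(340,90,400,270),"pen")
wood=((h[...,0]>8)&(h[...,0]<24)&(h[...,1]>90)).astype(np.uint8); wood=cv2.morphologyEx(wood,cv2.MORPH_CLOSE,np.ones((3,3)))
cs,hi=cv2.findContours(wood,cv2.RETR_CCOMP,cv2.CHAIN_APPROX_NONE)
for c,q in zip(cs,hi[0]):
    if cv2.contourArea(c)>400 and c[:,0,0].mean()>450 and c[:,0,0].mean()<600:
        r=rect(cast("wrist",c[:,0],.01,T)[:,:2]);print(r[0].round(1),np.round(r[1],1),round(r[2],1),"hole" if q[3]>=0 else "outer")
E
```

```text
pen [ 427.2 -312.2] [  7.  136.1] -81.5 966 px 368.0 186.0
[ 592.5 -237.9] [147.5 193.3] 83.6 outer
[ 552.9 -283.3] [36.4 47. ] 83.9 hole
[ 635. -243.] [ 32.4 164.3] 83.6 hole
[ 563.2 -189.4] [41.3 72.7] 83.5 hole
```

Pen, tray and recesses agree with the top view to within 2 mm. Descending on the pen.

```bash
python3 -c "
from plan import *
go((.427,-.312,.30,-81.5),(.427,-.312,.20,-81.5))"
```

```text
t 1.65 pos [ 0.3934 -0.3179  0.3   ] rpy [-90.5   0.9 -87.3] F [2.4 2.4 0.2] open 0.0855 q [ 0.95  0.34 -0.38  1.77  0.13  1.08  0.57]
-> (0.427, -0.312, 0.3, -81.5)
T [[-0.09, 0.0, 0.68], [-0.05, -0.01, 0.68]] 
 W [[0.05, -0.58, -0.1], [0.05, -0.58, -0.1]]
-> (0.427, -0.312, 0.2, -81.5)
T [[0.0, 1.0, 0.0], [0.0, 1.0, 0.0], [0.0, 1.0, 0.0], [0.0, 1.0, 0.0]] 
 W [[0.0, 0.0, 0.0], [0.0, 0.0, 0.0], [0.0, 0.0, 0.0], [0.0, 0.0, 0.0]]
```

Emit:
{"api": "jog_arm", "payload": {
  "claw": [0.3,0.3,0.3,0.3,0.3],
  "translation": [
    [-0.09,0,0.68],
    [-0.05,0,0.68],
    [0,1,0],
    [0,1,0],
    [0,1,0]
  ],
  "twist": [
    [0.05,-0.58,-0.1],
    [0.05,-0.58,-0.1],
    [0,0,0],
    [0,0,0],
    [0,0,0]
  ]
}}

```text
clock: 2.15
eef_pos: [0.4354, -0.3132, 0.2267]
ee_rot: [-1.56, -0.012, -1.411]
ft_force: [0.5, -0.5, -0.1]
opening: 0.0596
```

```bash
python3 -c "
from plan import *
go((.427,-.312,.178,-81.5))"
```

```text
t 2.15 pos [ 0.4354 -0.3132  0.2267] rpy [-89.4  -0.7 -80.8] F [ 0.5 -0.5 -0.1] open 0.0596 q [ 0.88  0.48 -0.38  1.78  0.22  0.91  0.57]
-> (0.427, -0.312, 0.178, -81.5)
T [[-0.06, 0.97, -0.17], [-0.06, 0.98, -0.17]] 
 W [[-0.06, 0.07, 0.07], [-0.07, 0.07, 0.06]]
```

Emit:
{"api": "jog_arm", "payload": {
  "claw": [0.4,0.4,0.4],
  "translation": [
    [-0.06,0.5,-0.2],
    [-0.06,0.6,-0.16],
    [0,0.5,0]
  ],
  "twist": [
    [-0.06,0.07,0.07],
    [-0.07,0.07,0.06],
    [0,0,0]
  ]
}}

```text
clock: 2.45
eef_pos: [0.4266, -0.3127, 0.1834]
ee_rot: [-1.573, 0.001, -1.422]
ft_force: [-0.3, -0.1, 0.0]
opening: 0.051
```

```bash
python3 -c "
from plan import *
go((.427,-.312,.177,-81.5))"
```

```text
t 2.45 pos [ 0.4266 -0.3127  0.1834] rpy [-90.1   0.  -81.5] F [-0.3 -0.1  0. ] open 0.051 q [ 0.87  0.53 -0.36  1.82  0.24  0.83  0.54]
-> (0.427, -0.312, 0.177, -81.5)
T [[-0.02, 0.26, 0.02]] 
 W [[0.02, 0.0, -0.01]]
```

Emit:
{"api": "jog_arm", "payload": {
  "claw": [0.4,1,1,1,1],
  "translation": [
    [0,0.3,0],
    [0,0,0],
    [0,0,0],
    [0,0,0],
    [0,0,0]
  ],
  "twist": [
    [0,0,0],
    [0,0,0],
    [0,0,0],
    [0,0,0],
    [0,0,0]
  ]
}}

```text
clock: 2.95
eef_pos: [0.4271, -0.3134, 0.1756]
ee_rot: [-1.572, -0.001, -1.423]
ft_force: [-0.5, 0.4, 0.2]
opening: 0.0079
```

Emit:
{"api": "jog_arm", "payload": {
  "claw": [1,1,1],
  "translation": [
    [0,0,0],
    [0,0,0],
    [0,0,0]
  ],
  "twist": [
    [0,0,0],
    [0,0,0],
    [0,0,0]
  ]
}}

```text
clock: 3.25
eef_pos: [0.4276, -0.3137, 0.177]
ee_rot: [-1.57, -0.003, -1.423]
ft_force: [0.1, 0.5, -0.6]
opening: 0.0083
```

```bash
python3 -c "
from plan import *
go((.428,-.313,.227,-81.5),(.636,-.244,.227,-96.4))"
```

```text
t 3.25 pos [ 0.4276 -0.3137  0.177 ] rpy [-89.9  -0.2 -81.5] F [ 0.1  0.5 -0.6] open 0.0083 q [ 0.87  0.54 -0.35  1.83  0.25  0.81  0.54]
-> (0.428, -0.313, 0.227, -81.5)
T [[-0.01, -1.0, 0.01], [-0.01, -1.0, 0.01]] 
 W [[-0.01, 0.0, 0.02], [0.0, 0.0, 0.01]]
-> (0.636, -0.244, 0.227, -96.4)
T [[-0.17, 0.0, 0.96], [-0.19, 0.0, 0.95], [-0.22, 0.0, 0.95], [-0.25, 0.0, 0.94], [-0.28, 0.0, 0.93]] 
 W [[0.0, 0.33, 0.0], [0.0, 0.33, 0.0], [0.0, 0.33, 0.0], [0.0, 0.33, 0.0], [0.0, 0.33, 0.0]]
T [[-0.3, 0.0, 0.93], [-0.33, 0.0, 0.92], [-0.36, 0.0, 0.91], [-0.38, 0.0, 0.89]] 
 W [[0.0, 0.33, 0.0], [0.0, 0.33, 0.0], [0.0, 0.33, 0.0], [0.0, 0.34, 0.0]]
```

Emit:
{"api": "jog_arm", "payload": {
  "claw": [1,1,1,1,1],
  "translation": [
    [0,-1,0],
    [0,-1,0],
    [-0.17,0,0.96],
    [-0.2,0,0.95],
    [-0.22,0,0.95]
  ],
  "twist": [
    [0,0,0],
    [0,0,0],
    [0,0.33,0],
    [0,0.33,0],
    [0,0.33,0]
  ]
}}

```text
clock: 3.75
eef_pos: [0.4944, -0.2933, 0.2285]
ee_rot: [-1.574, -0.004, -1.521]
ft_force: [0.5, 0.3, 0.0]
opening: 0.0082
```

Emit:
{"api": "jog_arm", "payload": {
  "claw": [1,1,1,1,1],
  "translation": [
    [-0.25,0,0.94],
    [-0.28,0,0.93],
    [-0.3,0,0.93],
    [-0.33,0,0.92],
    [-0.36,0,0.9]
  ],
  "twist": [
    [0,0.33,0],
    [0,0.33,0],
    [0,0.33,0],
    [0,0.33,0],
    [0,0.33,0]
  ]
}}

```text
clock: 4.25
eef_pos: [0.6145, -0.2552, 0.2281]
ee_rot: [-1.574, -0.005, -1.672]
ft_force: [0.6, -0.6, 0.1]
opening: 0.0083
```

```bash
python3 - <<'E'
from plan import *
o=ctrl.get_obs(); T=pose(o); p,d=ctrl.get_image("wrist"); np.savez("w2.npz",p=p,T=T)
cv2.imwrite("pics/w2.png",p[:,:,::-1])
go((.636,-.244,.2,-96.4))
E
```

```text
t 4.3 pos [ 0.6184 -0.2519  0.2283] rpy [-89.8  -0.1 -95.6] F [5.1 1.5 0.1] open 0.0079 q [ 0.55  0.71 -0.31  1.37  0.22  1.1   0.11]
-> (0.636, -0.244, 0.2, -96.4)
T [[-0.19, 0.57, 0.33], [-0.2, 0.56, 0.34]] 
 W [[-0.02, 0.08, 0.01], [-0.01, 0.08, 0.01]]
```

View pics/w2.png

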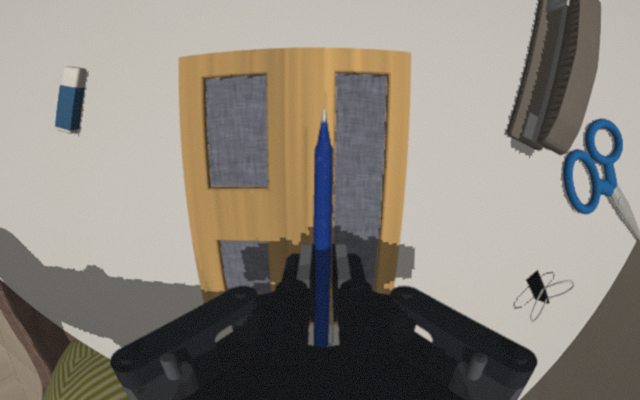

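The pen is held level and aligned with the recess, its tip at (323,112). I'll check its lengthwise offset, then lower it.

```bash
python3 - <<'E'
from h import *
f=np.load("w2.npz");T=f["T"]
q=cast("wrist",[(323,112),(322,230)],.056,T); print(q, (q-T[:3,3])@T[:3,:3])
E
```

```text
[[ 0.62177693 -0.18199856  0.056     ]
 [ 0.61555392 -0.23816581  0.056     ]] [[-7.44452583e-02  1.71720890e-01  4.67067850e-04]
 [-1.79374828e-02  1.72014122e-01 -5.38321104e-05]]
```

Emit:
{"api": "jog_arm", "payload": {
  "claw": [1,1,1],
  "translation": [
    [-0.2,0.4,0.35],
    [-0.2,0.4,0.35],
    [0,0.2,0]
  ],
  "twist": [
    [0,0.08,0],
    [0,0.08,0],
    [0,0,0]
  ]
}}

```text
clock: 4.6
eef_pos: [0.639, -0.2419, 0.2015]
ee_rot: [-1.567, -0.001, -1.681]
ft_force: [-0.7, 0.7, -1.1]
opening: 0.0084
```

```bash
python3 - <<'E'
from plan import *
go((.636,-.244,.186,-96.4))
E
```

```text
t 4.6 pos [ 0.639  -0.2419  0.2015] rpy [-89.8  -0.1 -96.3] F [-0.7  0.7 -1.1] open 0.0084 q [ 0.51  0.76 -0.3   1.34  0.23  1.07  0.07]
-> (0.636, -0.244, 0.186, -96.4)
T [[0.1, 0.62, -0.11]] 
 W [[-0.04, 0.02, 0.01]]
```

Emit:
{"api": "jog_arm", "payload": {
  "claw": [1,1,1],
  "translation": [
    [0.1,0.4,-0.1],
    [0,0.2,0],
    [0,0,0]
  ],
  "twist": [
    [0,0,0],
    [0,0,0],
    [0,0,0]
  ]
}}

```text
clock: 4.9
eef_pos: [0.6335, -0.2456, 0.1824]
ee_rot: [-1.574, -0.002, -1.683]
ft_force: [-0.3, 0.7, 0.1]
opening: 0.0084
```

```bash
python3 - <<'E'
from plan import *
go((.636,-.244,.185,-96.4))
E
```

```text
t 4.9 pos [ 0.6335 -0.2456  0.1824] rpy [-90.2  -0.1 -96.4] F [-0.3  0.7  0.1] open 0.0084 q [ 0.52  0.78 -0.29  1.36  0.24  1.04  0.07]
-> (0.636, -0.244, 0.185, -96.4)
T [[-0.07, -0.11, 0.09]] 
 W [[0.03, 0.0, 0.02]]
```

Emit:
{"api": "jog_arm", "payload": {
  "claw": [1,0.7,0.65,0.65,0.6],
  "translation": [
    [-0.05,-0.08,0.09],
    [0,0,0],
    [0,0,0],
    [0,-0.5,0],
    [0,-1,0]
  ],
  "twist": [
    [0,0,0],
    [0,0,0],
    [0,0,0],
    [0,0,0],
    [0,0,0]
  ]
}}

```text
clock: 5.4
eef_pos: [0.6338, -0.2459, 0.2208]
ee_rot: [-1.581, -0.001, -1.685]
ft_force: [0.9, -0.1, -0.1]
opening: 0.0342
```

```bash
python3 - <<'E'
from plan import *
go((.63,-.244,.25,-96.4),(.426,-.137,.25,-112))
E
```

```text
t 5.4 pos [ 0.6338 -0.2459  0.2208] rpy [-90.6  -0.1 -96.5] F [ 0.9 -0.1 -0.1] open 0.0342 q [ 0.52  0.74 -0.3   1.33  0.23  1.12  0.08]
-> (0.63, -0.244, 0.25, -96.4)
T [[-0.03, -0.58, -0.08], [-0.03, -0.59, -0.09]] 
 W [[0.06, -0.01, 0.01], [0.05, -0.02, 0.0]]
-> (0.426, -0.137, 0.25, -112)
T [[-0.37, 0.0, -0.95], [-0.34, 0.0, -0.96], [-0.31, 0.0, -0.98], [-0.28, 0.0, -0.98], [-0.25, 0.0, -0.99]] 
 W [[0.0, 0.35, 0.0], [0.0, 0.35, 0.0], [0.0, 0.35, 0.0], [0.0, 0.35, 0.0], [0.0, 0.34, 0.0]]
T [[-0.23, 0.0, -1.0], [-0.19, 0.0, -1.0], [-0.16, 0.0, -1.0], [-0.14, 0.0, -1.0], [0.0, 0.0, -0.04]] 
 W [[0.0, 0.35, 0.0], [0.0, 0.34, 0.0], [0.0, 0.35, 0.0], [0.0, 0.34, 0.01], [0.0, 0.0, 0.0]]
```

Emit:
{"api": "jog_arm", "payload": {
  "claw": [0.4,0.3,0.3,0.3,0.3],
  "translation": [
    [0,-0.6,-0.1],
    [0,-0.6,-0.1],
    [-0.37,0,-0.95],
    [-0.34,0,-0.96],
    [-0.31,0,-0.98]
  ],
  "twist": [
    [0.05,0,0],
    [0.05,0,0],
    [0,0.35,0],
    [0,0.35,0],
    [0,0.35,0]
  ]
}}

```text
clock: 5.9
eef_pos: [0.5634, -0.2105, 0.2619]
ee_rot: [-1.55, -0.004, -1.782]
ft_force: [0.3, 0.9, 0.2]
opening: 0.0595
```

Emit:
{"api": "jog_arm", "payload": {
  "claw": [0.3,0.3,0.3,0.3],
  "translation": [
    [-0.28,0,-0.98],
    [-0.25,0,-1],
    [-0.23,0,-1],
    [-0.2,0,-1]
  ],
  "twist": [
    [0,0.35,0],
    [0,0.35,0],
    [0,0.35,0],
    [0,0.35,0]
  ]
}}

```text
clock: 6.3
eef_pos: [0.4693, -0.1597, 0.264]
ee_rot: [-1.543, -0.002, -1.91]
ft_force: [1.1, 0.1, 0.5]
opening: 0.0598
```

```bash
python3 - <<'E'
from wm import *
o=ctrl.get_obs(); T=pose(o); p,d=ctrl.get_image("wrist"); np.savez("w3.npz",p=p,T=T)
cv2.imwrite("pics/w3.png",p[:,:,::-1]); print(T[:3,3])
E
```

```text
[ 0.46933634 -0.15973984  0.26397234]
```

View pics/w3.png

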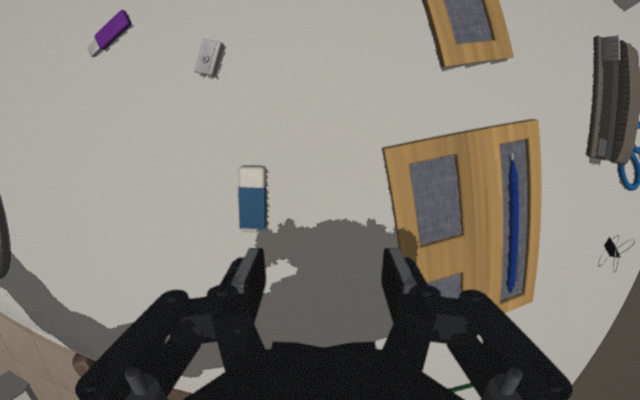

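The pen lies in its long recess, from (513,155) to (512,290). The eraser is at (252,197) with its white end up, and the sharpener at (208,58). Measuring both.

```bash
python3 - <<'E'
from plan import *
from wm import *
f=np.load("w3.npz"); p,T=f["p"],f["T"]; h=cv2.cvtColor(p,cv2.COLOR_RGB2HSV).astype(int); g=cv2.cvtColor(p,cv2.COLOR_RGB2GRAY)
blue=((h[...,0]>98)&(h[...,0]<130)&(h[...,1]>120)).astype(np.uint8)
wmask(p,T,blue,.0085,(490,140,535,310),"pen in tray")
wmask(p,T,blue,.009,(225,180,280,240),"sleeve")
diff=cv2.absdiff(g,cv2.medianBlur(g,81))
wt=((g>185)).astype(np.uint8); 
print(g[178,252],g[178,222],g[60,208],g[60,180],h[178,252],h[178,222])
for n,(x0,y0,x1,y1) in dict(er=(225,150,280,240),sh=(180,30,235,90)).items():
    m=np.zeros(g.shape,np.uint8); 
    lab=cv2.cvtColor(p,cv2.COLOR_RGB2LAB).astype(int); b=np.median(lab[y0:y1,x0:x1].reshape(-1,3),0) if n=="sh" else lab[178,222]
    m[y0:y1,x0:x1]=np.abs(lab[y0:y1,x0:x1]-b).max(2)>9
    wmask(p,T,m,.006,(x0,y0,x1,y1),n)
go((.4265,-.137,.24,-112))
E
```

```text
pen in tray [ 634.3 -244.9] [ 10.  136.5] 83.6 965 px 513.0 226.0
sleeve [ 425.6 -142.5] [19.8 31.6] 65.9 946 px 252.0 208.0
185 176 100 173 [ 19  23 190] [ 22  16 179]
er [ 430.3 -140.9] [33.4 61.4] 67.7 1894 px 255.0 207.0
sh [436.5 -24.2] [21.5 29.6] 54.1 913 px 210.0 59.0
t 6.35 pos [ 0.4654 -0.1573  0.2631] rpy [-8.890e+01 -1.000e-01 -1.094e+02] F [-5.6  2.2 -0.7] open 0.06 q [ 0.54  0.34 -0.31  1.87  0.13  0.94 -0.17]
-> (0.4265, -0.137, 0.24, -112)
T [[-0.12, 0.44, -0.88], [-0.11, 0.46, -0.87]] 
 W [[-0.11, 0.26, 0.01], [-0.12, 0.27, 0.01]]
```

```bash
python3 - <<'E'
from plan import *
from wm import *
f=np.load("w3.npz"); T=f["T"]
q=cast("wrist",[(252,166),(252,230),(208,41),(208,77)],.010,T)[:,:2]; print(q.round(4), np.linalg.norm(q[0]-q[1]), (q[0]+q[1])/2)
go((.429,-.1345,.24,-113),(.429,-.1345,.19,-113))
E
```

```text
[[ 0.4384 -0.1121]
 [ 0.4183 -0.1589]
 [ 0.4406 -0.0118]
 [ 0.4315 -0.0378]] 0.05093579900582755 [ 0.42835766 -0.13547261]
t 6.35 pos [ 0.4654 -0.1573  0.2631] rpy [-8.890e+01 -1.000e-01 -1.094e+02] F [-5.6  2.2 -0.7] open 0.06 q [ 0.54  0.34 -0.31  1.87  0.13  0.94 -0.17]
-> (0.429, -0.1345, 0.24, -113)
T [[-0.19, 0.44, -0.85], [-0.16, 0.46, -0.85]] 
 W [[-0.11, 0.36, 0.01], [-0.12, 0.37, 0.01]]
-> (0.429, -0.1345, 0.19, -113)
T [[0.0, 1.0, 0.0], [0.0, 1.0, 0.0]] 
 W [[0.0, 0.0, 0.0], [0.0, 0.0, 0.0]]
```

Emit:
{"api": "jog_arm", "payload": {
  "claw": [0.3,0.3,0.3,0.3,0.3],
  "translation": [
    [-0.19,0.44,-0.85],
    [-0.16,0.45,-0.85],
    [0,0.7,0.1],
    [0,0.7,0],
    [0,0.3,0]
  ],
  "twist": [
    [-0.1,0.36,0],
    [-0.12,0.36,0],
    [0,0,0],
    [0,0,0],
    [0,0,0]
  ]
}}

```text
clock: 6.85
eef_pos: [0.4297, -0.134, 0.2021]
ee_rot: [-1.559, -0.003, -1.972]
ft_force: [0.1, -0.2, 0.1]
opening: 0.0595
```

```bash
python3 - <<'E'
from plan import *
go((.4288,-.135,.176,-113.3))
E
```

```text
t 6.85 pos [ 0.4297 -0.134   0.2021] rpy [ -89.3   -0.2 -113. ] F [ 0.1 -0.2  0.1] open 0.0595 q [ 0.51  0.36 -0.3   2.03  0.16  0.76 -0.28]
-> (0.4288, -0.135, 0.176, -113.3)
T [[0.05, 1.0, -0.03], [0.0, 0.04, 0.0]] 
 W [[-0.14, 0.06, 0.03], [0.0, 0.0, 0.0]]
```

Emit:
{"api": "jog_arm", "payload": {
  "claw": [0.4,0.4,0.4,1,1],
  "translation": [
    [0.05,0.5,0],
    [0,0.4,0],
    [0,0.12,0],
    [0,0,0],
    [0,0,0]
  ],
  "twist": [
    [-0.14,0.06,0],
    [0,0,0],
    [0,0,0],
    [0,0,0],
    [0,0,0]
  ]
}}

```text
clock: 7.35
eef_pos: [0.4305, -0.136, 0.1758]
ee_rot: [-1.569, -0.003, -1.978]
ft_force: [0.5, 0.2, 0.2]
opening: 0.023
```

Emit:
{"api": "jog_arm", "payload": {
  "claw": [1,1,1],
  "translation": [
    [0,0,0],
    [0,0,0],
    [0,0,0]
  ],
  "twist": [
    [0,0,0],
    [0,0,0],
    [0,0,0]
  ]
}}

```text
clock: 7.65
eef_pos: [0.4313, -0.1362, 0.1768]
ee_rot: [-1.567, -0.002, -1.978]
ft_force: [-0.4, -0.5, 0.1]
opening: 0.0197
```

```bash
python3 - <<'E'
from plan import *
go((.4288,-.135,.226,-113.3),(.564,-.1885,.226,-96.4))
E
```

```text
t 7.65 pos [ 0.4313 -0.1362  0.1768] rpy [-8.980e+01 -1.000e-01 -1.133e+02] F [-0.4 -0.5  0.1] open 0.0197 q [ 0.5   0.41 -0.28  2.04  0.17  0.71 -0.3 ]
-> (0.4288, -0.135, 0.226, -113.3)
T [[0.0, -0.98, -0.05], [0.0, -0.99, -0.05]] 
 W [[-0.02, 0.0, 0.01], [-0.02, -0.01, 0.02]]
-> (0.564, -0.1885, 0.226, -96.4)
T [[-0.03, 0.0, 0.97], [0.02, 0.0, 0.97], [0.07, 0.0, 0.97], [0.11, 0.0, 0.96], [0.16, 0.0, 0.95]] 
 W [[0.0, -0.56, 0.0], [0.0, -0.56, 0.0], [0.0, -0.56, 0.0], [0.0, -0.57, 0.0], [0.0, -0.56, 0.0]]
T [[0.21, 0.0, 0.95]] 
 W [[0.0, -0.57, 0.0]]
```

Emit:
{"api": "jog_arm", "payload": {
  "claw": [1,1,1,1,1],
  "translation": [
    [0,-1,0],
    [0,-1,0],
    [0,0,0.97],
    [0.03,0,0.97],
    [0.07,0,0.97]
  ],
  "twist": [
    [0,0,0],
    [0,0,0],
    [0,-0.56,0],
    [0,-0.56,0],
    [0,-0.56,0]
  ]
}}

```text
clock: 8.15
eef_pos: [0.497, -0.1631, 0.2291]
ee_rot: [-1.572, -0.004, -1.825]
ft_force: [0.9, -0.3, -0.1]
opening: 0.0198
```

Emit:
{"api": "jog_arm", "payload": {
  "claw": [1,1,1],
  "translation": [
    [0.1,0,0.96],
    [0.16,0,0.95],
    [0.2,0,0.8]
  ],
  "twist": [
    [0,-0.57,0],
    [0,-0.57,0],
    [0,-0.57,0]
  ]
}}

```text
clock: 8.45
eef_pos: [0.5637, -0.1895, 0.2296]
ee_rot: [-1.571, -0.005, -1.67]
ft_force: [0.2, 0.3, -0.5]
opening: 0.0195
```

```bash
python3 - <<'E'
from plan import *
go((.564,-.1885,.190,-96.4))
E
```

```text
t 8.45 pos [ 0.5637 -0.1895  0.2296] rpy [-90.   -0.3 -95.7] F [ 0.2  0.3 -0.5] open 0.0195 q [ 0.53  0.58 -0.33  1.6   0.22  1.    0.02]
-> (0.564, -0.1885, 0.19, -96.4)
T [[-0.02, 0.79, 0.0], [-0.03, 0.79, 0.01]] 
 W [[0.0, 0.07, 0.03], [0.01, 0.07, 0.02]]
```

Emit:
{"api": "jog_arm", "payload": {
  "claw": [1,1,1,1],
  "translation": [
    [-0.02,0.7,-0.15],
    [-0.03,0.7,0],
    [0,0.25,0],
    [0,0,0]
  ],
  "twist": [
    [0,0.07,0],
    [0,0.07,0],
    [0,0,0],
    [0,0,0]
  ]
}}

```text
clock: 8.85
eef_pos: [0.5633, -0.19, 0.1877]
ee_rot: [-1.566, -0.005, -1.683]
ft_force: [-0.0, 0.3, -0.6]
opening: 0.0196
```

```bash
python3 - <<'E'
from plan import *
go((.564,-.1885,.185,-96.4))
E
```

```text
t 8.85 pos [ 0.5633 -0.19    0.1877] rpy [-89.7  -0.3 -96.4] F [-0.   0.3 -0.6] open 0.0196 q [ 0.52  0.62 -0.32  1.64  0.24  0.91 -0.  ]
-> (0.564, -0.1885, 0.185, -96.4)
T [[-0.06, 0.11, 0.02]] 
 W [[-0.06, -0.01, 0.06]]
```

Emit:
{"api": "jog_arm", "payload": {
  "claw": [1,1,0.65,0.6,0.6],
  "translation": [
    [-0.05,0.12,0],
    [0,0,0],
    [0,0,0],
    [0,0,0],
    [0,-0.6,0]
  ],
  "twist": [
    [0,0,0],
    [0,0,0],
    [0,0,0],
    [0,0,0],
    [0,0,0]
  ]
}}

```text
clock: 9.35
eef_pos: [0.5628, -0.1884, 0.2007]
ee_rot: [-1.567, -0.005, -1.683]
ft_force: [0.0, 0.0, 0.2]
opening: 0.0341
```

Emit:
{"api": "jog_arm", "payload": {
  "claw": [0.5,0.3,0.3],
  "translation": [
    [0,-1,0],
    [0,-1,0],
    [0,-0.5,0]
  ],
  "twist": [
    [0,0,0],
    [0,0,0],
    [0,0,0]
  ]
}}

```text
clock: 9.65
eef_pos: [0.563, -0.1878, 0.2687]
ee_rot: [-1.564, -0.006, -1.682]
ft_force: [1.2, 0.5, 0.4]
opening: 0.0595
```

```bash
python3 - <<'E'
from plan import *
go((.45,-.055,.265,-126))
E
```

```text
t 9.65 pos [ 0.563  -0.1878  0.2687] rpy [-89.6  -0.3 -96.4] F [1.2 0.5 0.4] open 0.0595 q [ 0.53  0.53 -0.34  1.57  0.2   1.07  0.02]
-> (0.45, -0.055, 0.265, -126)
T [[-0.8, 0.01, -0.85], [-0.72, 0.02, -0.91], [-0.64, 0.02, -0.97], [-0.41, 0.01, -0.77], [-0.36, 0.02, -0.79]] 
 W [[-0.01, 0.99, 0.01], [-0.02, 0.99, 0.01], [-0.01, 0.99, 0.01], [-0.01, 0.74, 0.0], [-0.01, 0.74, 0.0]]
T [[-0.31, 0.02, -0.81], [-0.26, 0.01, -0.84]] 
 W [[-0.01, 0.74, 0.01], [-0.02, 0.73, 0.0]]
```

Emit:
{"api": "jog_arm", "payload": {
  "claw": [0.3,0.3,0.3,0.3,0.3],
  "translation": [
    [-0.8,0,-0.85],
    [-0.72,0,-0.9],
    [-0.64,0,-0.97],
    [-0.4,0,-0.77],
    [-0.36,0,-0.8]
  ],
  "twist": [
    [0,1,0],
    [0,1,0],
    [0,1,0],
    [0,0.74,0],
    [0,0.74,0]
  ]
}}

```text
clock: 10.15
eef_pos: [0.4796, -0.0882, 0.2743]
ee_rot: [-1.546, 0.001, -2.095]
ft_force: [0.2, -0.5, 0.3]
opening: 0.0602
```

Emit:
{"api": "jog_arm", "payload": {
  "claw": [0.3,0.3,0.3],
  "translation": [
    [-0.3,0,-0.8],
    [-0.26,0,-0.84],
    [0,0,0]
  ],
  "twist": [
    [0,0.74,0],
    [0,0.74,0],
    [0,0,0]
  ]
}}

```text
clock: 10.45
eef_pos: [0.4493, -0.0501, 0.2752]
ee_rot: [-1.546, 0.005, -2.226]
ft_force: [-0.1, 0.3, -0.7]
opening: 0.0597
```

```bash
python3 - <<'E'
from wm import *
o=ctrl.get_obs(); T=pose(o); p,d=ctrl.get_image("wrist"); np.savez("w4.npz",p=p,T=T)
cv2.imwrite("pics/w4.png",p[:,:,::-1]); print(T[:3,3],np.rad2deg(o["ee_rot"]))
E
```

```text
[ 0.44934017 -0.05007708  0.27523332] [ -88.57936913    0.28171629 -127.52226105]
```

View pics/w4.png

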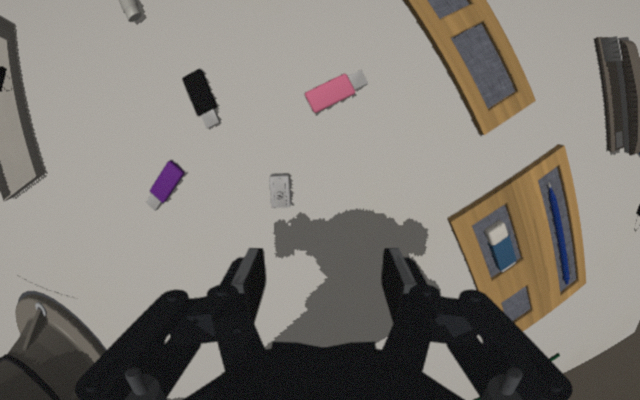

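The eraser is in its recess at (501,247). The sharpener is at (280,191), and the black stick is in view at (201,96) with its plug at (210,119). Measuring both.

```bash
python3 - <<'E'
from plan import *
from wm import *
f=np.load("w4.npz"); p,T=f["p"],f["T"]; g=cv2.cvtColor(p,cv2.COLOR_RGB2GRAY); h=cv2.cvtColor(p,cv2.COLOR_RGB2HSV).astype(int)
lab=cv2.cvtColor(p,cv2.COLOR_RGB2LAB).astype(int)
b=lab[190,255]; m=(np.abs(lab-b).max(2)>9).astype(np.uint8)
wmask(p,T,m,.008,(262,165,300,207),"sharp"); 
wmask(p,T,(g<60).astype(np.uint8),.006,(175,60,225,130),"stick body")
wmask(p,T,(np.abs(lab-lab[100,170]).max(2)>12).astype(np.uint8),.004,(175,60,225,135),"stick")
blue=((h[...,0]>98)&(h[...,0]<130)&(h[...,1]>120)).astype(np.uint8)
wmask(p,T,blue,.016,(480,215,520,280),"sleeve in tray")
q=cast("wrist",[(500,223),(506,271)],.016,T)[:,:2]; print("eraser mid",q.mean(0),np.linalg.norm(q[0]-q[1]))
c=cv2.resize(p[150:230,240:320][:,:,::-1],None,fx=5,fy=5,interpolation=cv2.INTER_CUBIC); c2=cv2.resize(p[50:140,160:250][:,:,::-1],(400,400),interpolation=cv2.INTER_CUBIC)
cv2.imwrite("pics/w4c.png",np.hstack([c,c2]))
E
```

```text
sharp [437.8 -22.3] [19.9 27.8] 52.1 688 px 282.0 191.0
stick body [435.3  80.3] [18.1 35.3] 74.2 877 px 199.0 92.0
stick [433.4  74.8] [22.1 51. ] 73.7 1367 px 202.0 97.0
sleeve in tray [ 562.7 -194.8] [21.6 31.9] 84.7 450 px 503.0 253.0
eraser mid [ 0.56505279 -0.18978953] 0.05550542805468999
```

View pics/w4c.png

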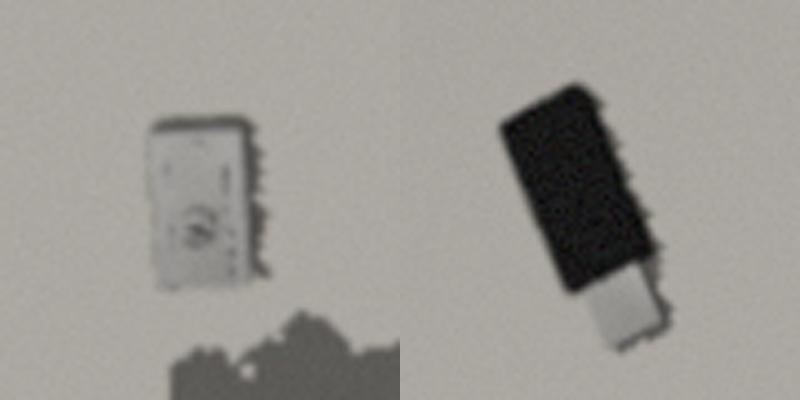

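The crops confirm the sharpener lying flat with its screw up, and the black stick with its metal plug. Going to the sharpener at (436.3, -23.8), yaw -128.

```bash
python3 - <<'E'
from plan import *
go((.4363,-.0238,.2,-128),)
E
```

```text
t 10.5 pos [ 0.4504 -0.0515  0.2756] rpy [ -88.4    0.3 -127.6] F [ 1.3 -0.3 -0.3] open 0.0597 q [ 0.34  0.25 -0.31  1.95  0.11  0.93 -0.68]
-> (0.4363, -0.0238, 0.2, -128)
T [[-0.17, 1.0, -0.4], [-0.18, 1.0, -0.39], [-0.17, 1.0, -0.39]] 
 W [[-0.1, 0.03, -0.02], [-0.11, 0.03, -0.02], [-0.1, 0.03, -0.02]]
```

Emit:
{"api": "jog_arm", "payload": {
  "claw": [0.4,0.4,0.4,0.4],
  "translation": [
    [-0.17,1,-0.4],
    [-0.18,1,-0.4],
    [-0.17,0.8,-0.4],
    [0,0.3,0]
  ],
  "twist": [
    [-0.1,0,0],
    [-0.1,0,0],
    [-0.1,0,0],
    [0,0,0]
  ]
}}

```text
clock: 10.9
eef_pos: [0.441, -0.0266, 0.1995]
ee_rot: [-1.557, 0.011, -2.228]
ft_force: [-0.1, -0.2, 0.3]
opening: 0.051
```

```bash
python3 - <<'E'
from plan import *
go((.4363,-.0238,.177,-128),)
E
```

```text
t 10.9 pos [ 0.441  -0.0266  0.1995] rpy [ -89.2    0.6 -127.7] F [-0.1 -0.2  0.3] open 0.051 q [ 0.28  0.35 -0.3   2.05  0.15  0.74 -0.78]
-> (0.4363, -0.0238, 0.177, -128)
T [[0.04, 0.9, -0.23]] 
 W [[-0.16, 0.07, -0.12]]
```

Emit:
{"api": "jog_arm", "payload": {
  "claw": [0.5,0.5,0.5,1,1],
  "translation": [
    [0.04,0.45,-0.2],
    [0,0.35,-0.03],
    [0,0.12,0],
    [0,0,0],
    [0,0,0]
  ],
  "twist": [
    [-0.16,0.07,-0.12],
    [0,0,0],
    [0,0,0],
    [0,0,0],
    [0,0,0]
  ]
}}

```text
clock: 11.4
eef_pos: [0.4387, -0.027, 0.1759]
ee_rot: [-1.567, 0.001, -2.238]
ft_force: [-0.9, 1.3, 13.5]
opening: 0.0147
```

Emit:
{"api": "jog_arm", "payload": {
  "claw": [1,1,1],
  "translation": [
    [0,0,0],
    [0,0,0],
    [0,0,0]
  ],
  "twist": [
    [0,0,0],
    [0,0,0],
    [0,0,0]
  ]
}}

```text
clock: 11.7
eef_pos: [0.4396, -0.0273, 0.1771]
ee_rot: [-1.564, 0.002, -2.239]
ft_force: [-0.3, 0.5, 0.2]
opening: 0.0147
```

```bash
python3 - <<'E'
from plan import *
go((.4363,-.0238,.23,-128),(.5533,-.2833,.23,-96.4))
E
```

```text
t 11.7 pos [ 0.4396 -0.0273  0.1771] rpy [-8.960e+01  1.000e-01 -1.283e+02] F [-0.3  0.5  0.2] open 0.0147 q [ 0.26  0.39 -0.29  2.07  0.17  0.7  -0.81]
-> (0.4363, -0.0238, 0.23, -128)
T [[-0.01, -0.71, -0.06], [-0.01, -0.7, -0.06], [-0.01, -0.71, -0.06]] 
 W [[-0.02, -0.02, -0.01], [-0.03, -0.02, -0.01], [-0.02, -0.01, -0.01]]
-> (0.5533, -0.2833, 0.23, -96.4)
T [[0.48, 0.0, 0.92], [0.58, 0.0, 0.99], [0.64, 0.0, 0.96], [0.69, 0.0, 0.92], [0.74, 0.0, 0.88]] 
 W [[0.0, -0.57, 0.0], [0.0, -0.64, 0.0], [0.0, -0.64, 0.0], [0.0, -0.64, 0.0], [0.0, -0.64, 0.0]]
T [[0.79, 0.0, 0.83], [0.84, 0.0, 0.79], [0.88, 0.0, 0.74], [0.92, 0.0, 0.69], [0.95, 0.01, 0.64]] 
 W [[0.0, -0.64, 0.0], [0.0, -0.64, 0.0], [0.0, -0.64, 0.0], [0.0, -0.64, 0.0], [0.0, -0.63, 0.01]]
```

Emit:
{"api": "jog_arm", "payload": {
  "claw": [1,1,1,1,1],
  "translation": [
    [0,-0.8,0],
    [0,-0.8,0],
    [0,-0.5,0],
    [0.48,0,0.92],
    [0.58,0,1]
  ],
  "twist": [
    [0,0,0],
    [0,0,0],
    [0,0,0],
    [0,-0.6,0],
    [0,-0.64,0]
  ]
}}

```text
clock: 12.2
eef_pos: [0.4612, -0.0736, 0.2324]
ee_rot: [-1.566, 0.002, -2.117]
ft_force: [-0.5, -0.6, 0.1]
opening: 0.0142
```

Emit:
{"api": "jog_arm", "payload": {
  "claw": [1,1,1,1,1],
  "translation": [
    [0.64,0,0.96],
    [0.7,0,0.92],
    [0.74,0,0.88],
    [0.8,0,0.83],
    [0.84,0,0.8]
  ],
  "twist": [
    [0,-0.64,0],
    [0,-0.64,0],
    [0,-0.64,0],
    [0,-0.64,0],
    [0,-0.64,0]
  ]
}}

```text
clock: 12.7
eef_pos: [0.5245, -0.2083, 0.2341]
ee_rot: [-1.563, 0.001, -1.823]
ft_force: [1.0, 0.6, -0.6]
opening: 0.0141
```

```bash
python3 - <<'E'
from plan import *
go((.5533,-.2833,.23,-96.4))
E
```

```text
t 12.7 pos [ 0.5245 -0.2083  0.2341] rpy [-8.960e+01  1.000e-01 -1.045e+02] F [ 1.   0.6 -0.6] open 0.0141 q [ 0.58  0.51 -0.32  1.69  0.19  0.96 -0.06]
-> (0.5533, -0.2833, 0.23, -96.4)
T [[0.87, 0.06, 0.62], [0.9, 0.06, 0.58], [0.93, 0.05, 0.54]] 
 W [[-0.03, -0.54, 0.0], [-0.03, -0.54, 0.0], [-0.03, -0.53, 0.0]]
```

Emit:
{"api": "jog_arm", "payload": {
  "claw": [1,1,1,1],
  "translation": [
    [0.87,0.06,0.62],
    [0.9,0.06,0.58],
    [0.8,0.05,0.5],
    [0,0.2,0]
  ],
  "twist": [
    [0,-0.54,0],
    [0,-0.54,0],
    [0,-0.54,0],
    [0,0,0]
  ]
}}

```text
clock: 13.1
eef_pos: [0.5543, -0.2889, 0.2254]
ee_rot: [-1.56, -0.005, -1.682]
ft_force: [-0.1, -0.7, -0.9]
opening: 0.0145
```

```bash
python3 - <<'E'
from plan import *
go((.5533,-.2833,.188,-96.4))
o=ctrl.get_obs(); T=pose(o); p,d=ctrl.get_image("wrist"); np.savez("w5.npz",p=p,T=T)
cv2.imwrite("pics/w5.png",p[:,:,::-1])
E
```

```text
t 13.1 pos [ 0.5543 -0.2889  0.2254] rpy [-89.4  -0.3 -96.4] F [-0.1 -0.7 -0.9] open 0.0145 q [ 0.67  0.63 -0.32  1.52  0.22  1.02  0.17]
-> (0.5533, -0.2833, 0.188, -96.4)
T [[-0.11, 0.75, -0.04], [-0.11, 0.75, -0.04]] 
 W [[-0.06, 0.0, 0.03], [-0.07, 0.01, 0.02]]
```

View pics/w5.png

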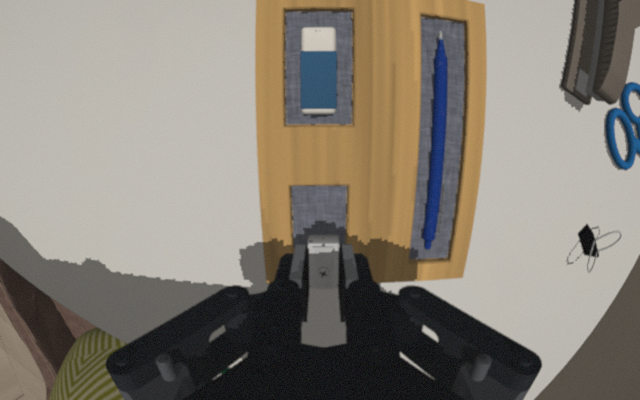

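The eraser at (318,72) and the pen at (438,140) are properly seated in their recesses. The sharpener is held straight above the small one. Lowering it.

Emit:
{"api": "jog_arm", "payload": {
  "claw": [1,1,1,1],
  "translation": [
    [-0.15,0.7,-0.04],
    [-0.1,0.7,-0.04],
    [0,0.2,0],
    [0,0,0]
  ],
  "twist": [
    [-0.06,0,0],
    [-0.06,0,0],
    [0,0,0],
    [0,0,0]
  ]
}}

```text
clock: 13.55
eef_pos: [0.5522, -0.2762, 0.1819]
ee_rot: [-1.575, 0.001, -1.678]
ft_force: [1.3, -0.7, 0.8]
opening: 0.0145
```

```bash
python3 - <<'E'
from plan import *
go((.5533,-.2833,.1855,-96.4))
E
```

```text
t 13.55 pos [ 0.5522 -0.2762  0.1819] rpy [-90.2   0.1 -96.2] F [ 1.3 -0.7  0.8] open 0.0145 q [ 0.65  0.67 -0.31  1.57  0.24  0.95  0.15]
-> (0.5533, -0.2833, 0.1855, -96.4)
T [[0.28, -0.15, 0.07]] 
 W [[0.05, 0.05, -0.01]]
```

Emit:
{"api": "jog_arm", "payload": {
  "claw": [1,1,1],
  "translation": [
    [0.2,-0.15,0.05],
    [0.08,0,0],
    [0,0,0]
  ],
  "twist": [
    [0,0,0],
    [0,0,0],
    [0,0,0]
  ]
}}

```text
clock: 13.85
eef_pos: [0.5532, -0.283, 0.1872]
ee_rot: [-1.574, 0.001, -1.677]
ft_force: [0.1, -0.7, -0.2]
opening: 0.0146
```

```bash
python3 - <<'E'
from plan import *
go((.5533,-.2833,.1855,-96.4))
E
```

```text
t 13.85 pos [ 0.5532 -0.283   0.1872] rpy [-90.2   0.1 -96.1] F [ 0.1 -0.7 -0.2] open 0.0146 q [ 0.66  0.67 -0.32  1.55  0.24  0.96  0.16]
-> (0.5533, -0.2833, 0.1855, -96.4)
T [[0.01, 0.07, 0.01]] 
 W [[0.04, 0.06, -0.01]]
```

Emit:
{"api": "jog_arm", "payload": {
  "claw": [1,1,0.7,0.65,0.65],
  "translation": [
    [0,0.1,0],
    [0,0,0],
    [0,0,0],
    [0,0,0],
    [0,-0.6,0]
  ],
  "twist": [
    [0,0,0],
    [0,0,0],
    [0,0,0],
    [0,0,0],
    [0,0,0]
  ]
}}

```text
clock: 14.35
eef_pos: [0.552, -0.283, 0.1989]
ee_rot: [-1.578, 0.002, -1.678]
ft_force: [-1.6, 0.5, -0.1]
opening: 0.03
```

Emit:
{"api": "jog_arm", "payload": {
  "claw": [0.5,0.3,0.3],
  "translation": [
    [0,-1,0],
    [0,-1,0],
    [0,-0.5,0]
  ],
  "twist": [
    [0,0,0],
    [0,0,0],
    [0,0,0]
  ]
}}

```text
clock: 14.65
eef_pos: [0.5526, -0.2829, 0.2658]
ee_rot: [-1.577, 0.003, -1.677]
ft_force: [0.4, -0.9, -0.3]
opening: 0.0599
```

```bash
python3 - <<'E'
from plan import *
go((.45,.02,.265,-106))
E
```

```text
t 14.65 pos [ 0.5526 -0.2829  0.2658] rpy [-90.4   0.2 -96.1] F [ 0.4 -0.9 -0.3] open 0.0599 q [ 0.67  0.59 -0.34  1.48  0.2   1.12  0.19]
-> (0.45, 0.02, 0.265, -106)
T [[-0.97, 0.01, -0.45], [-0.96, 0.01, -0.46], [-0.95, 0.01, -0.47], [-0.95, 0.01, -0.49], [-0.94, 0.01, -0.5]] 
 W [[0.01, 0.17, 0.0], [0.01, 0.16, 0.0], [0.01, 0.17, 0.0], [0.01, 0.16, 0.0], [0.0, 0.17, 0.0]]
T [[-0.93, 0.0, -0.52], [-0.93, 0.0, -0.53], [-0.92, 0.01, -0.54], [-0.91, 0.0, -0.56], [-0.9, 0.0, -0.57]] 
 W [[0.01, 0.16, 0.0], [0.0, 0.17, 0.0], [0.01, 0.16, 0.0], [0.01, 0.17, -0.01], [0.0, 0.16, 0.0]]
T [[-0.89, 0.01, -0.58], [-0.89, 0.0, -0.59]] 
 W [[0.01, 0.17, -0.01], [0.0, 0.16, 0.0]]
```

Emit:
{"api": "jog_arm", "payload": {
  "claw": [0.3,0.3,0.3,0.3,0.3],
  "translation": [
    [-0.97,0,-0.45],
    [-0.96,0,-0.46],
    [-0.95,0,-0.47],
    [-0.95,0,-0.5],
    [-0.94,0,-0.5]
  ],
  "twist": [
    [0,0.17,0],
    [0,0.17,0],
    [0,0.17,0],
    [0,0.17,0],
    [0,0.17,0]
  ]
}}

```text
clock: 15.15
eef_pos: [0.5108, -0.1584, 0.2724]
ee_rot: [-1.564, -0.004, -1.764]
ft_force: [-0.2, 0.6, -0.6]
opening: 0.0596
```

Emit:
{"api": "jog_arm", "payload": {
  "claw": [0.3,0.3,0.3,0.3,0.3],
  "translation": [
    [-0.93,0,-0.52],
    [-0.93,0,-0.53],
    [-0.92,0,-0.54],
    [-0.9,0,-0.56],
    [-0.9,0,-0.57]
  ],
  "twist": [
    [0,0.17,0],
    [0,0.17,0],
    [0,0.17,0],
    [0,0.17,0],
    [0,0.17,0]
  ]
}}

```text
clock: 15.65
eef_pos: [0.4678, -0.026, 0.2746]
ee_rot: [-1.56, -0.004, -1.841]
ft_force: [0.9, -0.3, -0.0]
opening: 0.0597
```

Emit:
{"api": "jog_arm", "payload": {
  "claw": [0.3,0.3],
  "translation": [
    [-0.9,0,-0.57],
    [0,0,0]
  ],
  "twist": [
    [0,0.17,0],
    [0,0,0]
  ]
}}

```text
clock: 15.85
eef_pos: [0.4584, 0.005, 0.2756]
ee_rot: [-1.559, -0.002, -1.849]
ft_force: [0.3, -0.3, 0.2]
opening: 0.0597
```

```bash
python3 - <<'E'
from plan import *
o=ctrl.get_obs(); T=pose(o); p,d=ctrl.get_image("wrist"); np.savez("w6.npz",p=p,T=T)
cv2.imwrite("pics/w6.png",p[:,:,::-1]); now()
E
```

```text
t 15.9 pos [0.4591 0.0029 0.2757] rpy [ -89.3   -0.2 -106.1] F [-0.3 -0.7  0.2] open 0.0597 q [ 0.32  0.28 -0.43  1.93  0.15  0.96 -0.46]
```

View pics/w6.png

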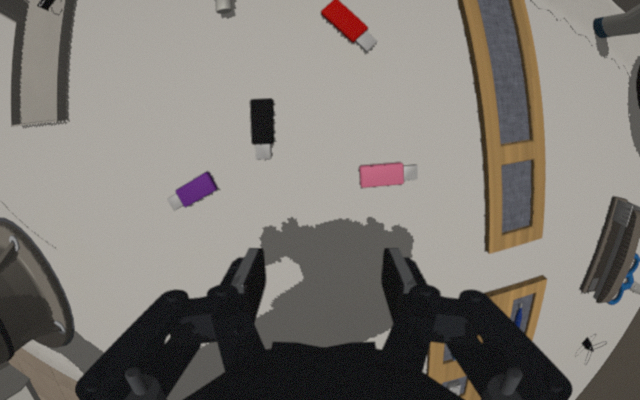

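The black stick is at (262,126), with its plug at (263,151) pointing down in the image. Pink (388,174) and purple (195,190) are clear of the finger path. Measuring the stick and the narrow tray.

```bash
python3 - <<'E'
from plan import *
from wm import *
f=np.load("w6.npz"); p,T=f["p"],f["T"]; g=cv2.cvtColor(p,cv2.COLOR_RGB2GRAY); h=cv2.cvtColor(p,cv2.COLOR_RGB2HSV).astype(int)
wmask(p,T,(g<60).astype(np.uint8),.006,(240,85,285,165),"stick body")
q=cast("wrist",[(262,98),(263,158)],.005,T)[:,:2]; print(q.mean(0),np.linalg.norm(q[0]-q[1]))
wood=((h[...,0]>8)&(h[...,0]<24)&(h[...,1]>90)).astype(np.uint8); wood=cv2.morphologyEx(wood,cv2.MORPH_CLOSE,np.ones((3,3)))
cs,hi=cv2.findContours(wood,cv2.RETR_CCOMP,cv2.CHAIN_APPROX_NONE)
for c,q in zip(cs,hi[0]):
    if cv2.contourArea(c)>400 and c[:,0,0].mean()>450 and c[:,0,1].mean()<270:
        r=rect(cast("wrist",c[:,0],.01,T)[:,:2]);print(r[0].round(1),np.round(r[1],1),round(r[2],1),"hole" if q[3]>=0 else "outer")
go((.434,.0747,.2,-106))
E
```

```text
stick body [435.1  81.2] [17.3 34.3] 72.8 959 px 262.0 121.0
[0.43349711 0.07580149] 0.04710986727716401
[639.3  25.8] [ 70.7 228.6] 85.3 outer
[634.4 -37.9] [37.7 67.9] 85.3 hole
t 15.9 pos [0.4591 0.0029 0.2757] rpy [ -89.3   -0.2 -106.1] F [-0.3 -0.7  0.2] open 0.0597 q [ 0.32  0.28 -0.43  1.93  0.15  0.96 -0.46]
-> (0.434, 0.0747, 0.2, -106)
T [[-0.83, 1.0, -0.6], [-0.83, 1.0, -0.6], [-0.83, 1.0, -0.59]] 
 W [[-0.05, 0.0, 0.01], [-0.05, -0.01, 0.01], [-0.05, 0.0, 0.01]]
```

Emit:
{"api": "jog_arm", "payload": {
  "claw": [0.4,0.4,0.4,0.4],
  "translation": [
    [-0.85,1,-0.6],
    [-0.85,1,-0.6],
    [-0.85,0.8,-0.6],
    [0,0.2,0]
  ],
  "twist": [
    [-0.05,0.05,0],
    [-0.05,0.05,0],
    [-0.05,0.05,0],
    [0,0,0]
  ]
}}

```text
clock: 16.3
eef_pos: [0.4386, 0.073, 0.2008]
ee_rot: [-1.559, -0.003, -1.874]
ft_force: [-0.1, -0.1, 0.2]
opening: 0.0513
```

```bash
python3 - <<'E'
from plan import *
go((.4335,.0755,.176,-106.7),)
E
```

```text
t 16.3 pos [0.4386 0.073  0.2008] rpy [ -89.4   -0.2 -107.4] F [-0.1 -0.1  0.2] open 0.0513 q [ 0.15  0.37 -0.43  2.04  0.23  0.77 -0.72]
-> (0.4335, 0.0755, 0.176, -106.7)
T [[-0.04, 0.99, -0.24]] 
 W [[-0.13, -0.13, 0.04]]
```

Emit:
{"api": "jog_arm", "payload": {
  "claw": [0.5,0.5,0.5,1,1],
  "translation": [
    [-0.04,0.5,-0.24],
    [0,0.4,0],
    [0,0.12,0],
    [0,0,0],
    [0,0,0]
  ],
  "twist": [
    [-0.13,-0.13,0],
    [0,0,0],
    [0,0,0],
    [0,0,0],
    [0,0,0]
  ]
}}

```text
clock: 16.8
eef_pos: [0.4355, 0.071, 0.1739]
ee_rot: [-1.569, -0.006, -1.869]
ft_force: [-0.1, 0.5, 1.2]
opening: 0.0171
```

Emit:
{"api": "jog_arm", "payload": {
  "claw": [1,1,1],
  "translation": [
    [0,0,0],
    [0,0,0],
    [0,0,0]
  ],
  "twist": [
    [0,0,0],
    [0,0,0],
    [0,0,0]
  ]
}}

```text
clock: 17.1
eef_pos: [0.4367, 0.0702, 0.1751]
ee_rot: [-1.566, -0.005, -1.871]
ft_force: [0.6, 0.5, 0.4]
opening: 0.0166
```

```bash
python3 - <<'E'
from plan import *
go((.4335,.0755,.23,-106.7),(.635,-.039,.23,-94.7))
E
```

```text
t 17.1 pos [0.4367 0.0702 0.1751] rpy [ -89.7   -0.3 -107.2] F [0.6 0.5 0.4] open 0.0166 q [ 0.14  0.42 -0.41  2.06  0.26  0.71 -0.74]
-> (0.4335, 0.0755, 0.23, -106.7)
T [[-0.05, -0.73, -0.06], [-0.05, -0.73, -0.06], [-0.06, -0.74, -0.06]] 
 W [[-0.02, -0.03, 0.02], [-0.02, -0.03, 0.02], [-0.02, -0.04, 0.01]]
-> (0.635, -0.039, 0.23, -94.7)
T [[0.23, 0.0, 1.0], [0.25, 0.0, 1.0], [0.28, 0.0, 0.99], [0.3, 0.0, 0.99], [0.32, 0.0, 0.98]] 
 W [[0.0, -0.27, 0.0], [0.0, -0.27, 0.0], [0.0, -0.27, 0.0], [0.0, -0.26, 0.0], [0.0, -0.27, 0.0]]
T [[0.35, 0.0, 0.97], [0.37, 0.0, 0.96], [0.39, 0.0, 0.95], [0.41, 0.0, 0.95]] 
 W [[0.0, -0.26, 0.0], [0.0, -0.27, 0.0], [0.0, -0.26, 0.0], [0.0, -0.27, 0.0]]
```

Emit:
{"api": "jog_arm", "payload": {
  "claw": [1,1,1,1,1],
  "translation": [
    [0,-0.8,0],
    [0,-0.8,0],
    [0,-0.6,0],
    [0.2,0,1],
    [0.22,0,1]
  ],
  "twist": [
    [0,0,0],
    [0,0,0],
    [0,0,0],
    [0,-0.27,0],
    [0,-0.27,0]
  ]
}}

```text
clock: 17.6
eef_pos: [0.4796, 0.0478, 0.2326]
ee_rot: [-1.569, -0.006, -1.816]
ft_force: [-0.2, 0.1, 0.5]
opening: 0.0168
```

Emit:
{"api": "jog_arm", "payload": {
  "claw": [1,1,1,1,1],
  "translation": [
    [0.25,0,1],
    [0.28,0,1],
    [0.3,0,0.98],
    [0.33,0,0.97],
    [0.35,0,0.96]
  ],
  "twist": [
    [0,-0.27,0],
    [0,-0.27,0],
    [0,-0.27,0],
    [0,-0.27,0],
    [0,-0.27,0]
  ]
}}

```text
clock: 18.1
eef_pos: [0.5967, -0.0155, 0.2341]
ee_rot: [-1.568, -0.007, -1.692]
ft_force: [-0.4, 0.5, 0.7]
opening: 0.0171
```

```bash
python3 - <<'E'
from plan import *
go((.635,-.044,.215,-94.7))
E
```

```text
t 18.1 pos [ 0.5967 -0.0155  0.2341] rpy [-89.8  -0.4 -96.9] F [-0.4  0.5  0.7] open 0.0171 q [ 0.28  0.59 -0.42  1.59  0.27  1.02 -0.34]
-> (0.635, -0.044, 0.215, -94.7)
T [[0.47, 0.39, 0.83], [0.49, 0.38, 0.82]] 
 W [[-0.02, -0.22, 0.04], [-0.01, -0.23, 0.04]]
```

Emit:
{"api": "jog_arm", "payload": {
  "claw": [1,1,1],
  "translation": [
    [0.47,0.3,0.75],
    [0.49,0.3,0.65],
    [0,0.2,0]
  ],
  "twist": [
    [0,-0.22,0],
    [0,-0.22,0],
    [0,0,0]
  ]
}}

```text
clock: 18.4
eef_pos: [0.6332, -0.0479, 0.2145]
ee_rot: [-1.562, -0.008, -1.656]
ft_force: [0.0, -0.3, 0.0]
opening: 0.0169
```

```bash
python3 - <<'E'
from plan import *
go((.635,-.044,.186,-94.7))
o=ctrl.get_obs(); T=pose(o); p,d=ctrl.get_image("wrist"); np.savez("w7.npz",p=p,T=T)
cv2.imwrite("pics/w7.png",p[:,:,::-1])
E
```

```text
t 18.4 pos [ 0.6332 -0.0479  0.2145] rpy [-89.5  -0.5 -94.9] F [ 0.  -0.3  0. ] open 0.0169 q [ 0.31  0.67 -0.4   1.49  0.3   1.03 -0.26]
-> (0.635, -0.044, 0.186, -94.7)
T [[-0.08, 0.57, 0.02], [-0.09, 0.57, 0.03]] 
 W [[-0.05, -0.02, 0.05], [-0.05, -0.02, 0.05]]
```

View pics/w7.png

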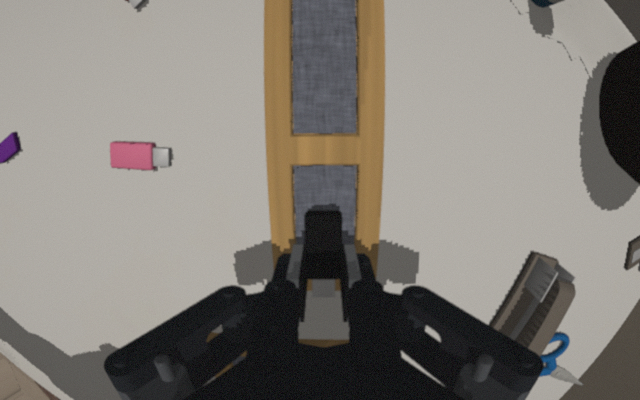

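The black stick is held straight above the short recess, and the stapler at (530,310) is clear. Lowering it.

Emit:
{"api": "jog_arm", "payload": {
  "claw": [1,1,1,1],
  "translation": [
    [-0.1,0.55,0.03],
    [-0.08,0.5,0.03],
    [0,0.08,0],
    [0,0,0]
  ],
  "twist": [
    [-0.05,0,0.05],
    [-0.05,0,0.05],
    [0,0,0],
    [0,0,0]
  ]
}}

```text
clock: 18.85
eef_pos: [0.6321, -0.0383, 0.1838]
ee_rot: [-1.577, 0.003, -1.651]
ft_force: [0.5, -2.7, 5.3]
opening: 0.0172
```

```bash
python3 - <<'E'
from plan import *
go((.635,-.044,.184,-94.7))
E
```

```text
t 18.85 pos [ 0.6321 -0.0383  0.1838] rpy [-90.3   0.2 -94.6] F [ 0.5 -2.7  5.3] open 0.0172 q [ 0.29  0.71 -0.4   1.51  0.31  0.99 -0.27]
-> (0.635, -0.044, 0.184, -94.7)
T [[0.22, -0.01, 0.13]] 
 W [[0.07, 0.03, -0.03]]
```

Emit:
{"api": "jog_arm", "payload": {
  "claw": [1,1,1],
  "translation": [
    [0.15,-0.06,0.1],
    [0.07,0,0.03],
    [0,0,0]
  ],
  "twist": [
    [0,0,0],
    [0,0,0],
    [0,0,0]
  ]
}}

```text
clock: 19.15
eef_pos: [0.6345, -0.043, 0.1854]
ee_rot: [-1.577, 0.004, -1.649]
ft_force: [-0.3, 0.1, -0.1]
opening: 0.017
```

```bash
python3 - <<'E'
from plan import *
go((.635,-.044,.185,-94.7))
E
```

```text
t 19.15 pos [ 0.6345 -0.043   0.1854] rpy [-90.4   0.2 -94.5] F [-0.3  0.1 -0.1] open 0.017 q [ 0.3   0.72 -0.4   1.5   0.31  0.99 -0.26]
-> (0.635, -0.044, 0.185, -94.7)
T [[0.04, 0.02, 0.02]] 
 W [[0.07, 0.04, -0.04]]
```

Release, lift, and travel toward the marker.

Emit:
{"api": "jog_arm", "payload": {
  "claw": [0.75,0.65,0.65,0.65,0.5],
  "translation": [
    [0,0,0],
    [0,0,0],
    [0,-0.6,0],
    [0,-1,0],
    [0,-1,0]
  ],
  "twist": [
    [0,0,0],
    [0,0,0],
    [0,0,0],
    [0,0,0],
    [0,0,0]
  ]
}}

```text
clock: 19.65
eef_pos: [0.6328, -0.0429, 0.2493]
ee_rot: [-1.588, 0.005, -1.648]
ft_force: [0.6, 0.1, 0.1]
opening: 0.0417
```

```bash
python3 - <<'E'
from plan import *
go((.46,.18,.27,-98.5))
E
```

```text
t 19.65 pos [ 0.6328 -0.0429  0.2493] rpy [-91.    0.3 -94.4] F [0.6 0.1 0.1] open 0.0417 q [ 0.31  0.65 -0.43  1.45  0.27  1.12 -0.23]
-> (0.46, 0.18, 0.27, -98.5)
T [[-0.93, -0.07, -0.84], [-0.92, -0.08, -0.85], [-0.92, -0.08, -0.86], [-0.91, -0.08, -0.86], [-0.9, -0.08, -0.87]] 
 W [[0.02, 0.09, -0.01], [0.02, 0.09, 0.0], [0.02, 0.09, -0.01], [0.02, 0.09, 0.0], [0.02, 0.09, -0.01]]
T [[-0.89, -0.08, -0.88], [-0.89, -0.08, -0.89], [-0.88, -0.09, -0.89], [-0.87, -0.09, -0.9]] 
 W [[0.02, 0.09, 0.0], [0.02, 0.09, -0.01], [0.03, 0.09, 0.0], [0.02, 0.09, -0.01]]
```

Emit:
{"api": "jog_arm", "payload": {
  "claw": [0.3,0.3,0.3,0.3,0.3],
  "translation": [
    [-0.93,-0.07,-0.84],
    [-0.92,-0.08,-0.85],
    [-0.92,-0.08,-0.86],
    [-0.9,-0.08,-0.86],
    [-0.9,-0.08,-0.87]
  ],
  "twist": [
    [0,0.09,0],
    [0,0.09,0],
    [0,0.09,0],
    [0,0.09,0],
    [0,0.09,0]
  ]
}}

```text
clock: 20.15
eef_pos: [0.5402, 0.0797, 0.2719]
ee_rot: [-1.566, 0.004, -1.701]
ft_force: [-0.2, 0.3, 0.5]
opening: 0.0599
```

Emit:
{"api": "jog_arm", "payload": {
  "claw": [0.3,0.3,0.3,0.3],
  "translation": [
    [-0.9,0,-0.88],
    [-0.9,0,-0.9],
    [-0.88,0,-0.9],
    [0,0,0]
  ],
  "twist": [
    [0,0.09,0],
    [0,0.09,0],
    [0,0.09,0],
    [0,0,0]
  ]
}}

```text
clock: 20.55
eef_pos: [0.4777, 0.1644, 0.2782]
ee_rot: [-1.56, 0.009, -1.716]
ft_force: [0.3, 0.5, -0.7]
opening: 0.0597
```

```bash
python3 - <<'E'
from plan import *
o=ctrl.get_obs(); T=pose(o); p,d=ctrl.get_image("wrist"); np.savez("w8.npz",p=p,T=T)
cv2.imwrite("pics/w8.png",p[:,:,::-1]); now()
E
```

```text
t 20.6 pos [0.4794 0.1623 0.2783] rpy [-89.2   0.4 -98.5] F [-0.8 -0.6 -0.6] open 0.0599 q [ 0.04  0.38 -0.51  1.8   0.21  1.   -0.7 ]
```

View pics/w8.png

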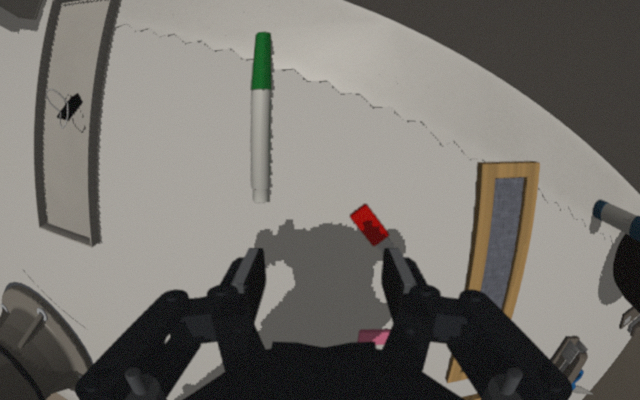

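The marker runs from (263,33) at the cap to (261,202) at the tail. The red stick at (370,225) is well away.

```bash
python3 - <<'E'
from plan import *
from wm import *
f=np.load("w8.npz"); p,T=f["p"],f["T"]
q=cast("wrist",[(263,33),(261,202)],.008,T)[:,:2]; d=q[0]-q[1]; print(q.round(4),q.mean(0).round(4),np.linalg.norm(d).round(4),np.rad2deg(np.arctan2(d[1],d[0])).round(1))
q=cast("wrist",[(261,89),(272,89),(250,89),(272,150),(250,150)],.008,T)[:,:2];print(q.round(4))
go((.4435,.2405,.2,-98.5))
E
```

```text
[[0.4557 0.3088]
 [0.4315 0.1756]] [0.4436 0.2422] 0.1354 79.7
[[0.4478 0.2645]
 [0.4562 0.2629]
 [0.4392 0.2662]
 [0.4484 0.2159]
 [0.431  0.2189]]
t 20.6 pos [0.4794 0.1623 0.2783] rpy [-89.2   0.4 -98.5] F [-0.8 -0.6 -0.6] open 0.0599 q [ 0.04  0.38 -0.51  1.8   0.21  1.   -0.7 ]
-> (0.4435, 0.2405, 0.2, -98.5)
T [[-0.71, 0.78, -0.48], [-0.72, 0.78, -0.48], [-0.72, 0.79, -0.47], [-0.72, 0.78, -0.48]] 
 W [[-0.04, 0.0, -0.02], [-0.04, 0.0, -0.02], [-0.04, 0.0, -0.02], [-0.03, 0.01, -0.03]]
```

Emit:
{"api": "jog_arm", "payload": {
  "claw": [0.3,0.3,0.3,0.3,0.3],
  "translation": [
    [-0.75,0.78,-0.5],
    [-0.75,0.78,-0.5],
    [-0.75,0.8,-0.48],
    [-0.75,0.6,-0.48],
    [0,0.2,0]
  ],
  "twist": [
    [-0.04,0.08,0],
    [-0.04,0.08,0],
    [-0.04,0.08,0],
    [-0.04,0.08,0],
    [0,0,0]
  ]
}}

```text
clock: 21.1
eef_pos: [0.4506, 0.2424, 0.2023]
ee_rot: [-1.557, 0.01, -1.759]
ft_force: [-0.4, 0.1, 0.2]
opening: 0.0598
```

```bash
python3 - <<'E'
from plan import *
go((.4436,.2422,.179,-100),)
E
```

```text
t 21.1 pos [0.4506 0.2424 0.2023] rpy [ -89.2    0.6 -100.8] F [-0.4  0.1  0.2] open 0.0598 q [-0.16  0.49 -0.48  1.86  0.3   0.84 -0.97]
-> (0.4436, 0.2422, 0.179, -100)
T [[0.07, 0.93, -0.28]] 
 W [[-0.15, -0.16, -0.11]]
```

Emit:
{"api": "jog_arm", "payload": {
  "claw": [0.4,0.5,0.5,1,1],
  "translation": [
    [0.07,0.5,-0.28],
    [0,0.36,0],
    [0,0.1,0],
    [0,0,0],
    [0,0,0]
  ],
  "twist": [
    [-0.15,-0.16,-0.1],
    [0,0,0],
    [0,0,0],
    [0,0,0],
    [0,0,0]
  ]
}}

```text
clock: 21.6
eef_pos: [0.4472, 0.2367, 0.1772]
ee_rot: [-1.568, -0.003, -1.752]
ft_force: [-3.4, 1.2, 8.6]
opening: 0.0143
```

Emit:
{"api": "jog_arm", "payload": {
  "claw": [1,1,1],
  "translation": [
    [0,0,0],
    [0,0,0],
    [0,0,0]
  ],
  "twist": [
    [0,0,0],
    [0,0,0],
    [0,0,0]
  ]
}}

```text
clock: 21.9
eef_pos: [0.4482, 0.2363, 0.1783]
ee_rot: [-1.565, -0.002, -1.754]
ft_force: [0.1, -0.4, -0.0]
opening: 0.0139
```

```bash
python3 - <<'E'
from plan import *
go((.4436,.24,.237,-100),(.646,.088,.237,-94.7))
E
```

```text
t 21.9 pos [0.4482 0.2363 0.1783] rpy [-8.970e+01 -1.000e-01 -1.005e+02] F [ 0.1 -0.4 -0. ] open 0.0139 q [-0.16  0.52 -0.46  1.89  0.32  0.8  -0.98]
-> (0.4436, 0.24, 0.237, -100)
T [[-0.04, -0.78, -0.07], [-0.04, -0.78, -0.06], [-0.03, -0.79, -0.07]] 
 W [[-0.02, -0.03, 0.01], [-0.02, -0.03, 0.01], [-0.02, -0.03, 0.0]]
-> (0.646, 0.088, 0.237, -94.7)
T [[0.51, 0.0, 1.0], [0.52, 0.0, 1.0], [0.53, 0.0, 0.99], [0.54, 0.0, 0.99], [0.55, 0.0, 0.98]] 
 W [[0.0, -0.12, 0.0], [0.0, -0.12, 0.0], [0.0, -0.12, 0.0], [0.0, -0.12, 0.0], [0.0, -0.12, 0.0]]
T [[0.56, 0.0, 0.98], [0.57, 0.0, 0.97], [0.58, 0.0, 0.96], [0.59, 0.0, 0.96]] 
 W [[0.0, -0.12, 0.0], [0.0, -0.11, 0.0], [0.0, -0.12, 0.0], [0.0, -0.11, 0.0]]
```

Emit:
{"api": "jog_arm", "payload": {
  "claw": [1,1,1,1,1],
  "translation": [
    [0,-0.8,0],
    [0,-0.8,0],
    [0,-0.8,0],
    [0.5,0,1],
    [0.5,0,1]
  ],
  "twist": [
    [0,0,0],
    [0,0,0],
    [0,0,0],
    [0,-0.12,0],
    [0,-0.12,0]
  ]
}}

```text
clock: 22.4
eef_pos: [0.4901, 0.2063, 0.2415]
ee_rot: [-1.568, -0.001, -1.721]
ft_force: [0.9, 0.3, -0.3]
opening: 0.0139
```

Emit:
{"api": "jog_arm", "payload": {
  "claw": [1,1,1,1,1],
  "translation": [
    [0.5,0,1],
    [0.53,0,1],
    [0.55,0,0.98],
    [0.56,0,0.98],
    [0.57,0,0.97]
  ],
  "twist": [
    [0,-0.12,0],
    [0,-0.12,0],
    [0,-0.12,0],
    [0,-0.12,0],
    [0,-0.12,0]
  ]
}}

```text
clock: 22.9
eef_pos: [0.6076, 0.1214, 0.2438]
ee_rot: [-1.565, 0.0, -1.663]
ft_force: [0.9, 0.1, -0.3]
opening: 0.0138
```

```bash
python3 - <<'E'
from plan import *
o=ctrl.get_obs(); T=pose(o); p,d=ctrl.get_image("wrist"); np.savez("w9.npz",p=p,T=T)
cv2.imwrite("pics/w9.png",p[:,:,::-1])
go((.646,.082,.215,-94.7))
E
```

```text
t 22.95 pos [0.6117 0.1161 0.2437] rpy [-89.3  -0.2 -95.7] F [ 5.3 -3.  -0.3] open 0.0144 q [ 0.08  0.63 -0.45  1.51  0.31  1.07 -0.54]
-> (0.646, 0.082, 0.215, -94.7)
T [[0.61, 0.58, 0.74], [0.61, 0.58, 0.74]] 
 W [[-0.07, -0.1, 0.02], [-0.07, -0.1, 0.01]]
```

View pics/w9.png

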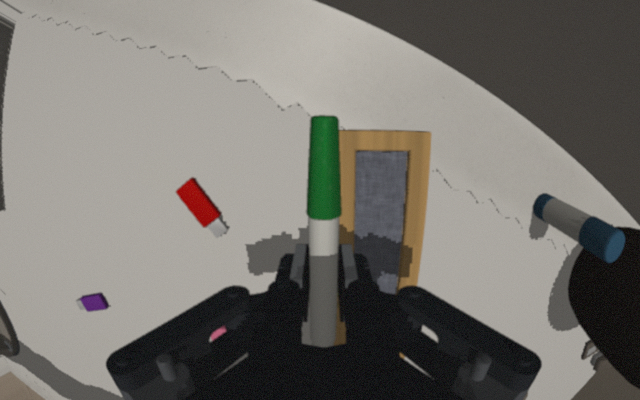

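The marker is held straight, cap end at (324,116). Checking its lengthwise offset, then going over the recess.

```bash
python3 - <<'E'
from h import *
f=np.load("w9.npz");T=f["T"]
q=cast("wrist",[(324,116),(324,217)],.074,T); print(((q-T[:3,3])@T[:3,:3]).round(4))
E
```

```text
[[-0.0727  0.1698  0.0009]
 [-0.0255  0.1698  0.0009]]
```

Emit:
{"api": "jog_arm", "payload": {
  "claw": [1,1,1],
  "translation": [
    [0.6,0.5,0.7],
    [0.55,0.5,0.65],
    [0,0.2,0]
  ],
  "twist": [
    [-0.07,-0.1,0],
    [-0.07,-0.1,0],
    [0,0,0]
  ]
}}

```text
clock: 23.25
eef_pos: [0.6456, 0.0814, 0.2143]
ee_rot: [-1.568, -0.003, -1.655]
ft_force: [-0.4, -0.5, -0.3]
opening: 0.0139
```

```bash
python3 - <<'E'
from plan import *
go((.646,.082,.187,-94.7))
E
```

```text
t 23.25 pos [0.6456 0.0814 0.2143] rpy [-89.8  -0.2 -94.8] F [-0.4 -0.5 -0.3] open 0.0139 q [ 0.12  0.71 -0.44  1.44  0.33  1.06 -0.47]
-> (0.646, 0.082, 0.187, -94.7)
T [[-0.01, 0.55, 0.01], [-0.02, 0.54, 0.0]] 
 W [[-0.02, -0.01, 0.02], [-0.02, -0.02, 0.01]]
```

Emit:
{"api": "jog_arm", "payload": {
  "claw": [1,1,1,1],
  "translation": [
    [0.05,0.55,0.05],
    [0,0.4,0],
    [0,0.1,0],
    [0,0,0]
  ],
  "twist": [
    [0,0,0],
    [0,0,0],
    [0,0,0],
    [0,0,0]
  ]
}}

```text
clock: 23.65
eef_pos: [0.6437, 0.0839, 0.1851]
ee_rot: [-1.572, -0.001, -1.651]
ft_force: [0.1, -1.1, -0.6]
opening: 0.0137
```

```bash
python3 - <<'E'
from plan import *
go((.646,.082,.185,-94.7))
E
```

```text
t 23.65 pos [0.6437 0.0839 0.1851] rpy [-90.1  -0.1 -94.6] F [ 0.1 -1.1 -0.6] open 0.0137 q [ 0.11  0.74 -0.43  1.46  0.34  1.02 -0.48]
-> (0.646, 0.082, 0.185, -94.7)
T [[0.07, 0.0, 0.1]] 
 W [[0.02, 0.02, 0.01]]
```

Emit:
{"api": "jog_arm", "payload": {
  "claw": [1,1,0.75,0.65,0.65],
  "translation": [
    [0.07,0,0.1],
    [0,0,0],
    [0,0,0],
    [0,0,0],
    [0,-0.6,0]
  ],
  "twist": [
    [0,0,0],
    [0,0,0],
    [0,0,0],
    [0,0,0],
    [0,0,0]
  ]
}}

```text
clock: 24.15
eef_pos: [0.6449, 0.0839, 0.2005]
ee_rot: [-1.575, -0.001, -1.648]
ft_force: [0.0, -0.6, -0.9]
opening: 0.0301
```

Emit:
{"api": "jog_arm", "payload": {
  "claw": [0.5,0.4,0.3,0.3,0.3],
  "translation": [
    [0,-1,0],
    [0,-1,0],
    [0,-1,0],
    [0,-1,0],
    [0,-1,-0.5]
  ],
  "twist": [
    [0,0,0],
    [0,0,0],
    [0,0,0],
    [0,0,0],
    [0,0,0]
  ]
}}

```text
clock: 24.65
eef_pos: [0.6332, 0.0842, 0.3341]
ee_rot: [-1.573, 0.0, -1.649]
ft_force: [-0.5, -0.6, 0.5]
opening: 0.06
```

Emit:
{"api": "jog_arm", "payload": {
  "claw": [0.3,0.3,0.3,0.3,0.3],
  "translation": [
    [0,-0.3,-1],
    [0,-0.3,-1],
    [0,0,-1],
    [0,0,-1],
    [0,0,-1]
  ],
  "twist": [
    [0,0,0],
    [0,0,0],
    [0,0,0],
    [0,0,0],
    [0,0,0]
  ]
}}

```text
clock: 25.15
eef_pos: [0.5073, 0.0957, 0.3623]
ee_rot: [-1.549, 0.006, -1.651]
ft_force: [0.1, 0.6, 0.6]
opening: 0.0597
```

Emit:
{"api": "jog_arm", "payload": {
  "claw": [0.3,0.3,0.3,0.3],
  "translation": [
    [0.5,0,-1],
    [0.5,0,-1],
    [0.5,0,-1],
    [0,0,0]
  ],
  "twist": [
    [0,0,0],
    [0,0,0],
    [0,0,0],
    [0,0,0]
  ]
}}

```text
clock: 25.55
eef_pos: [0.423, 0.0662, 0.3654]
ee_rot: [-1.542, 0.004, -1.645]
ft_force: [1.0, 0.5, -0.2]
opening: 0.0599
```

```bash
python3 - <<'E'
from plan import *
for n in ("top","wrist"):
    o=ctrl.get_obs(); T=pose(o); p,d=ctrl.get_image(n); np.savez(f"f_{n}.npz",p=p,T=T,d=d)
    c=p[130:270,180:480] if n=="top" else p
    cv2.imwrite(f"pics/f_{n}.png",cv2.resize(c[:,:,::-1],None,fx=2.6 if n=="top" else 1,fy=2.6 if n=="top" else 1,interpolation=cv2.INTER_CUBIC))
now()
E
```

```text
t 25.65 pos [0.4258 0.0672 0.3662] rpy [-88.1   0.4 -94.2] F [-0.8 -0.1 -0.2] open 0.0599 q [ 0.31  0.11 -0.55  1.87  0.07  1.14 -0.34]
```

View pics/f_top.png

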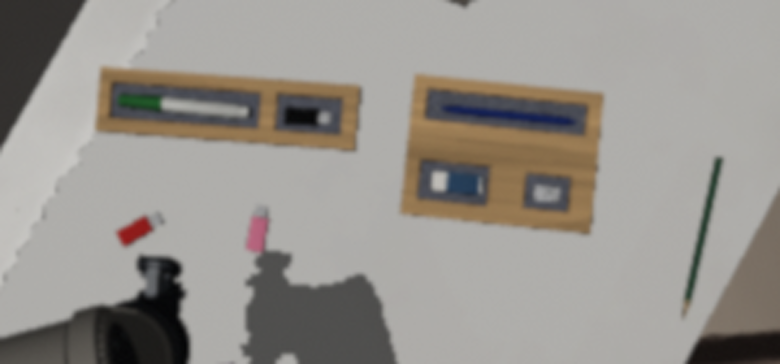

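View pics/f_wrist.png

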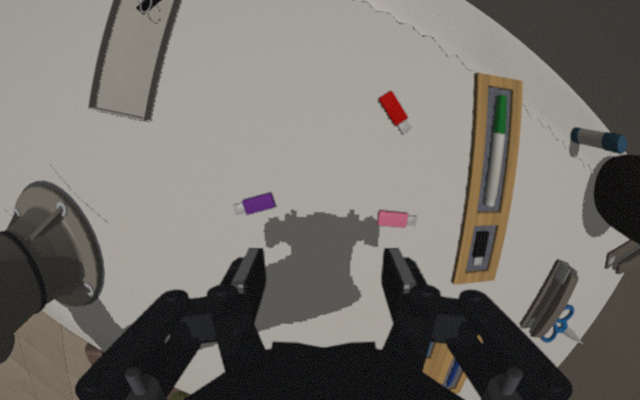

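All five sit in their recesses: marker at (185,106), stick at (307,117), pen at (508,115), eraser at (457,182) and sharpener at (546,193) in the top crop. The red, pink and purple sticks look undisturbed. Checking positions and heights numerically.

```bash
python3 - <<'E'
from h import *
f=np.load("f_top.npz"); p,d=f["p"].copy(),f["d"]
h=cv2.cvtColor(p,cv2.COLOR_RGB2HSV).astype(int); g=cv2.cvtColor(p,cv2.COLOR_RGB2GRAY)
M=P["top"]["cam_to_world"]; 
def tray(c,yaw,xy): a=np.deg2rad(yaw); R=np.array([[np.cos(a),-np.sin(a)],[np.sin(a),np.cos(a)]]); return R.T@(np.array(xy)-c)
N=(np.array([642,45]),-4.65); B=(np.array([593.4,-237.8]),-6.4)
k=2.6; W=lambda a,b,c,e:(int(180+a/k),int(130+b/k),int(180+c/k)+1,int(130+e/k)+1)
its=dict(marker=(W(112,88,256,122),.012,N,(0,44)),stick=(W(282,100,336,130),.009,N,(0,-85)),pen=(W(434,96,582,130),.0085,B,(43,0)),er=(W(424,168,486,200),.016,B,(-35,46)),sharp=(W(530,180,566,206),.016,B,(-35,-50)))
lab=cv2.cvtColor(p,cv2.COLOR_RGB2LAB).astype(int)
felt=np.median(lab[W(290,98,330,104)[1]:W(290,98,330,104)[3],W(290,98,330,104)[0]:W(290,98,330,104)[2]].reshape(-1,3),0); print("felt",felt)
for n,((x0,y0,x1,y1),z,t,goal) in its.items():
    m=(np.abs(lab[y0:y1,x0:x1]-felt).max(2)>16).astype(np.uint8)
    kk,l,s,_=cv2.connectedComponentsWithStats(m,connectivity=8); v,u=np.nonzero(m if n in("marker","stick","er") else l==1+np.argmax(s[1:,4]))
    v=v+y0;u=u+x0; r=rect(cast("top",np.c_[u,v],z)[:,:2])
    zz=d[v,u]; pts=np.c_[(u-P["top"]["cx"])/P["top"]["fx"]*zz,(v-P["top"]["cy"])/P["top"]["fy"]*zz,zz,np.ones(len(zz))]@M.T
    Y=pts[:,1]; e1=pts[Y>np.percentile(Y,65),2]; e2=pts[Y<np.percentile(Y,35),2]
    print(n,"tray xy",tray(*t,r[0]).round(1),"goal",goal,"size",np.round(r[1],1),"z +y end",np.round(np.median(e1)*1000,1),"-y end",np.round(np.median(e2)*1000,1))
p0=np.load("top0_rgb.npy"); dd=cv2.absdiff(p0,p).max(2)
print("pencil diff",dd[185:255,438:465].max(),"stapler diff",dd[98:135,312:370].max())
E
```

```text
felt [ 82. 129. 123.]
marker tray xy [ 2.5 44.4] goal (0, 44) size [ 34.3 148.8] z +y end 16.9 -y end 15.6
stick tray xy [ -5.3 -83.4] goal (0, -85) size [27.6 49.6] z +y end 11.1 -y end 10.5
pen tray xy [40.7 -2. ] goal (43, 0) size [ 12.1 134. ] z +y end 10.8 -y end 9.7
er tray xy [-36.4  46.7] goal (-35, 46) size [29.2 58.2] z +y end 12.7 -y end 15.5
sharp tray xy [-35.6 -48.6] goal (-35, -50) size [15.9 26.4] z +y end 15.9 -y end 11.4
pencil diff 14 stapler diff 14
```

Positions are all within about 3 mm of goal, apart from the coarse stick x. The end heights for the eraser and sharpener are ambiguous because the mask includes edges, so I'll take a close wrist look at both trays.

```bash
python3 - <<'E'
from plan import *
go((.56,-.30,.28,-96),)
E
```

```text
t 25.65 pos [0.4258 0.0672 0.3662] rpy [-88.1   0.4 -94.2] F [-0.8 -0.1 -0.2] open 0.0599 q [ 0.31  0.11 -0.55  1.87  0.07  1.14 -0.34]
-> (0.56, -0.3, 0.28, -96)
T [[0.95, 0.24, 0.42], [0.95, 0.24, 0.42], [0.95, 0.24, 0.43], [0.95, 0.24, 0.43], [0.95, 0.23, 0.43]] 
 W [[-0.02, 0.02, -0.01], [-0.03, 0.02, -0.01], [-0.02, 0.02, -0.01], [-0.03, 0.02, 0.0], [-0.02, 0.03, 0.0]]
T [[0.95, 0.23, 0.43], [0.95, 0.23, 0.43], [0.94, 0.23, 0.44], [0.94, 0.24, 0.44], [0.94, 0.23, 0.44]] 
 W [[-0.03, 0.02, -0.01], [-0.02, 0.03, 0.0], [-0.03, 0.02, -0.01], [-0.02, 0.03, 0.0], [-0.03, 0.02, -0.01]]
T [[0.94, 0.23, 0.45], [0.94, 0.23, 0.45], [0.94, 0.23, 0.45], [0.94, 0.24, 0.45], [0.95, 0.23, 0.46]] 
 W [[-0.02, 0.03, 0.0], [-0.03, 0.02, -0.01], [-0.02, 0.03, 0.0], [-0.03, 0.02, -0.01], [-0.02, 0.03, 0.0]]
```

Emit:
{"api": "jog_arm", "payload": {
  "claw": [0.3,0.3,0.3,0.3,0.3],
  "translation": [
    [0.95,0.2,0.42],
    [0.95,0.2,0.42],
    [0.95,0.2,0.43],
    [0.95,0.2,0.43],
    [0.95,0.2,0.43]
  ],
  "twist": [
    [0,0,0],
    [0,0,0],
    [0,0,0],
    [0,0,0],
    [0,0,0]
  ]
}}

```text
clock: 26.15
eef_pos: [0.4785, -0.0514, 0.3471]
ee_rot: [-1.523, 0.012, -1.629]
ft_force: [0.6, -0.0, -0.8]
opening: 0.0597
```

Emit:
{"api": "jog_arm", "payload": {
  "claw": [0.3,0.3,0.3,0.3,0.3],
  "translation": [
    [0.95,0.2,0.45],
    [0.95,0.2,0.45],
    [0.95,0.2,0.45],
    [0.95,0.2,0.45],
    [0.95,0.2,0.45]
  ],
  "twist": [
    [0,0,0],
    [0,0,0],
    [0,0,0],
    [0,0,0],
    [0,0,0]
  ]
}}

```text
clock: 26.65
eef_pos: [0.5379, -0.1773, 0.3252]
ee_rot: [-1.513, 0.013, -1.626]
ft_force: [0.0, 0.5, 0.9]
opening: 0.0599
```

Emit:
{"api": "jog_arm", "payload": {
  "claw": [0.3,0.3,0.3,0.3,0.3],
  "translation": [
    [0.95,0.2,0.45],
    [0.95,0.2,0.45],
    [0.95,0.2,0.45],
    [0.95,0.2,0.45],
    [0,0,0]
  ],
  "twist": [
    [0,0,0],
    [0,0,0],
    [0,0,0],
    [0,0,0],
    [0,0,0]
  ]
}}

```text
clock: 27.15
eef_pos: [0.5865, -0.284, 0.3054]
ee_rot: [-1.506, 0.011, -1.631]
ft_force: [0.2, -0.1, 0.0]
opening: 0.0597
```

```bash
python3 - <<'E'
from plan import *
now()
o=ctrl.get_obs(); T=pose(o); p,d=ctrl.get_image("wrist"); np.savez("w10.npz",p=p,T=T,d=d)
c=p[0:260,150:500]; cv2.imwrite("pics/w10.png",cv2.resize(c[:,:,::-1],None,fx=2.2,fy=2.2,interpolation=cv2.INTER_CUBIC))
E
```

```text
t 27.15 pos [ 0.5865 -0.284   0.3054] rpy [-86.3   0.6 -93.4] F [ 0.2 -0.1  0. ] open 0.0597 q [ 0.64  0.59 -0.33  1.38  0.17  1.15  0.25]
```

View pics/w10.png

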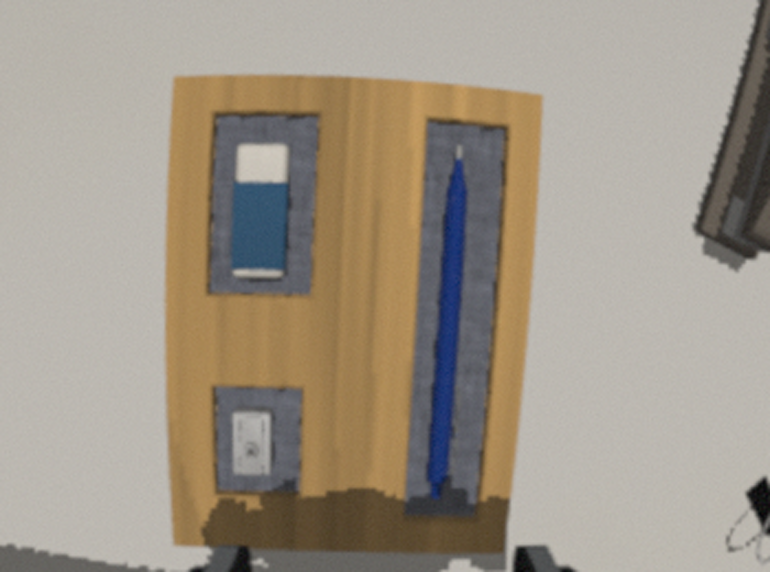

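The close view shows eraser, sharpener and pen each clear of the walls, with felt visible all round. Measuring centres and flatness from the wrist depth.

```bash
python3 - <<'E'
from h import *
f=np.load("w10.npz"); p,T,d=f["p"],f["T"],f["d"]; pr=P["wrist"]; M=T@pr["mount"]
def pts(u,v):
    a=(np.c_[u,v]-[pr["cx"],pr["cy"]])/pr["fx"]; r=np.linalg.norm(a,axis=1,keepdims=True)+1e-9
    ray=np.hstack([a/r*np.tan(r),np.ones((len(r),1))])*d[v,u][:,None]
    return ray@M[:3,:3].T+M[:3,3]
lab=cv2.cvtColor(p,cv2.COLOR_RGB2LAB).astype(int)
k=2.2; felt=lab[int(125/k),int(150+225/k)]
def tray(xy): a=np.deg2rad(-6.4); R=np.array([[np.cos(a),-np.sin(a)],[np.sin(a),np.cos(a)]]); return R.T@(np.array(xy)-[593.4,-237.8])
for n,(a,b,c,e),z in [("eraser",(224,135,300,285),.016),("sharp",(224,402,282,484),.016),("pen",(425,145,480,500),.0085)]:
    x0,y0,x1,y1=int(150+a/k),int(b/k),int(150+c/k)+1,int(e/k)+1
    sub=lab[y0:y1,x0:x1]; m=((np.abs(sub-felt).max(2)>(14 if n!="pen" else 22))&~((n!="pen")&(sub[...,0]<85)&(abs(sub[...,2]-felt[2])<8))).astype(np.uint8)
    _,l,s,_=cv2.connectedComponentsWithStats(m); m=(l==1+np.argmax(s[1:,4])).astype(np.uint8)
    v,u=np.nonzero(m); r=rect(cast("wrist",np.c_[u+x0,v+y0],z,T)[:,:2])
    me=cv2.erode(m,np.ones((3,3))); v,u=np.nonzero(me); q=pts(u+x0,v+y0); A=np.c_[q[:,:2]-q[:,:2].mean(0),np.ones(len(q))]
    co=np.linalg.lstsq(A,q[:,2],rcond=None)[0]
    print(n,tray(r[0]).round(1),np.round(r[1],1),"z med",np.median(q[:,2]).round(4),"slope x,y",co[:2].round(3))
E
```

```text
eraser [-33.   43.3] [21.3 52. ] z med 0.015 slope x,y [ 0.538 -0.107]
sharp [-34.9 -48. ] [15.2 25.9] z med 0.015 slope x,y [ 0.013 -0.011]
pen [41.4 -3.3] [ 18.  140.4] z med 0.0113 slope x,y [-3.196  0.324]
```

```bash
python3 - <<'E'
from h import *
f=np.load("w10.npz"); T,d=f["T"],f["d"]; pr=P["wrist"]; M=T@pr["mount"]
def z(uv):
    u,v=uv; o=[]
    for du in range(-1,2):
        for dv in range(-1,2):
            a=(np.array([u+du,v+dv])-[pr["cx"],pr["cy"]])/pr["fx"]; r=np.linalg.norm(a)+1e-9
            D=d[v+dv,u+du]; 
            if D>0: o.append((M[:3,:3]@np.array([*(a/r*np.tan(r)*D),D])+M[:3,3])[2])
    return round(float(np.median(o))*1000,1) if o else None
k=2.2; c=lambda x,y:(int(round(150+x/k)),int(round(y/k)))
for n,L in dict(eraser=[(245,155),(280,155),(243,262),(278,262),(262,210)],sharp=[(240,420),(264,420),(240,465),(264,465)],pen=[(458,190),(452,270),(446,350),(438,450)],felt=[(220,120),(310,280),(222,395),(292,480),(495,200),(490,400)],rim=[(190,300),(260,340),(380,300)]).items(): print(n,[z(c(*q)) for q in L])
E
```

```text
eraser [13.9, 14.1, 15.2, 14.8, 15.4]
sharp [15.0, 14.8, 14.8, 14.3]
pen [11.6, 12.1, 11.9, 12.2]
felt [3.8, 8.1, 3.6, 3.3, 4.3, 9.2]
rim [8.9, 8.9, 9.1]
```

The tops read flat: eraser 14–15 mm, sharpener 14.3–15 mm, pen about 12 mm, all with the rim reading 9 mm (a -1 mm bias). The stick's top reads about 11 mm and the marker's about 16–17 mm, both even end to end. The gripper is clear of everything, so I'm handing in.

```bash
python3 -c "
from workcell import ctrl
print(ctrl.hand_in())"
```

```text
the job is handed in; nothing more can be done
None
```

Both kits are made up and handed in at about 27 s. The marker and black memory stick are in the narrow tray; the pen, eraser and sharpener are in the broad tray.

- **Positions:** By the last measurements, the marker, pen, eraser and sharpener lie within about 4 mm of their recess centres. The stick measured about 5 mm off in x. Its segmentation was contaminated by stray pixels, so that figure is rough, but the picture shows it inside its recess.
- **Height and flatness:** All five read down in their recesses and flat. The top-camera end heights for the eraser and sharpener disagreed by 3–4 mm, and a close wrist look settled this: each top was level within about 1.5 mm. The rim read about 1 mm low, so I allowed for that. One automatic slope fit for the eraser and pen came out meaningless because of edge pixels. I replaced it with spot checks.
- **Bystanders:** The pencil and small stapler show no change in the top image. The red, pink and purple sticks also look undisturbed.
- **Contact:** The highest wrist reading I saw was about 13.5 N, while gripping the sharpener. There was a light touch of about 5 N when lowering the memory stick, probably the fingertips on the tray rim, and I corrected it before release.

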